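Clear the slide-staining place

TASK

Staining is over, so clear the bench: hang every rinsed slide rack by its eye on a peg of the drying stand, one to a peg and the right way up, pushed on far enough that the peg's keeper flap swings up, lets the eye pass and drops down again in front of it. Stand every marker pen that lies on the bench upright in the marker holder, either end up. Do not tip over the specimen cups.

Things in the scene. Friction and masses are not known exactly. Their poses are not given: they have to be found in the camera images.
- stand: white drying stand fixed to the bench: an upright panel 300 mm wide, 14 mm thick, 196 mm high on an 8 mm foot plate 130 mm deep (from 40 mm behind to 90 mm in front of the panel's front face). Origin on the bench under the middle of the panel's front face; the front faces its -x, z up. Three round steel pegs, 10 mm thick, stick out 105 mm level to -x, 100 mm apart, axes 165 mm above the bench.
- peg_1 (a point): root of the peg at y = +100 mm of the stand (left): on the peg's axis at the panel's front face; axes as the stand's. The peg runs from here 105 mm to -x.
- flap_1 (a joint): angle of the keeper flap of peg_1, rad: 0 = hanging straight down (closed), grows to 1.45 as the flap swings inward (to the panel, +x) and up under the peg. A 40 mm long, 13 mm wide, 3 mm thick steel flap, 20 g, hinged 10 mm from the peg's tip and 8 mm below its axis. It cannot swing outward, gives way freely to an eye pushed on from the tip, and drops by itself once the eye's plane is more than about 43 mm past the hinge.
- peg_2 (a point): root of the peg at y = 0 (middle): on the peg's axis at the panel's front face; axes as the stand's. The peg runs from here 105 mm to -x.
- flap_2 (a joint): angle of the keeper flap of peg_2, rad: 0 = hanging straight down (closed), grows to 1.45 as the flap swings inward (to the panel, +x) and up under the peg. A 40 mm long, 13 mm wide, 3 mm thick steel flap, 20 g, hinged 10 mm from the peg's tip and 8 mm below its axis. It cannot swing outward, gives way freely to an eye pushed on from the tip, and drops by itself once the eye's plane is more than about 43 mm past the hinge.
- peg_3 (a point): root of the peg at y = -100 mm (right): on the peg's axis at the panel's front face; axes as the stand's. The peg runs from here 105 mm to -x.
- flap_3 (a joint): angle of the keeper flap of peg_3, rad: 0 = hanging straight down (closed), grows to 1.45 as the flap swings inward (to the panel, +x) and up under the peg. A 40 mm long, 13 mm wide, 3 mm thick steel flap, 20 g, hinged 10 mm from the peg's tip and 8 mm below its axis. It cannot swing outward, gives way freely to an eye pushed on from the tip, and drops by itself once the eye's plane is more than about 43 mm past the hinge.
- rack_1: steel slide-staining rack, 110 to 210 g, standing upright on its own base; may be absent. Origin at the centre of its underside, z up. Base and slide tray 44 (x) x 64 (y) mm, 40 mm high; a wire bail rises from the tray's ends to a long upright eye; above the eye a black grip blade 8 (x) x 16 (y) mm from z = 135 to 181 mm, to be gripped across its 16 mm.
- eye_1 (a point): centre of the eye of rack_1, 110 mm above its origin. The eye lies in the rack's y-z plane: opening 28 mm wide and 40 mm high, of 7 mm round bar; it can be passed along x from either side.
- rack_2: steel slide-staining rack, 110 to 210 g, standing upright on its own base; may be absent. Origin at the centre of its underside, z up. Base and slide tray 44 (x) x 64 (y) mm, 40 mm high; a wire bail rises from the tray's ends to a long upright eye; above the eye a black grip blade 8 (x) x 16 (y) mm from z = 135 to 181 mm, to be gripped across its 16 mm.
- eye_2 (a point): centre of the eye of rack_2, 110 mm above its origin. The eye lies in the rack's y-z plane: opening 28 mm wide and 40 mm high, of 7 mm round bar; it can be passed along x from either side.
- rack_3: steel slide-staining rack, 110 to 210 g, standing upright on its own base; may be absent. Origin at the centre of its underside, z up. Base and slide tray 44 (x) x 64 (y) mm, 40 mm high; a wire bail rises from the tray's ends to a long upright eye; above the eye a black grip blade 8 (x) x 16 (y) mm from z = 135 to 181 mm, to be gripped across its 16 mm.
- eye_3 (a point): centre of the eye of rack_3, 110 mm above its origin. The eye lies in the rack's y-z plane: opening 28 mm wide and 40 mm high, of 7 mm round bar; it can be passed along x from either side.
- marker_1: marker pen lying on the bench, 135 mm long (along its y), 16 mm wide over the cap, height 17 mm; may be absent. It is gripped on a flat 10 mm across; the solid body runs from y = -59 to +65 mm. Origin at the middle of its length on the underside, so the pen's axis is 8 mm above it in z. About 20 g, does not roll. A tall bench centrifuge stands beyond the markers, its front at about world x = 0.65 for y below -0.2: keep a leaning hand clear of it.
- marker_2: marker pen lying on the bench, 135 mm long (along its y), 16 mm wide over the cap, height 17 mm; may be absent. It is gripped on a flat 10 mm across; the solid body runs from y = -59 to +65 mm. Origin at the middle of its length on the underside, so the pen's axis is 8 mm above it in z. About 20 g, does not roll. A tall bench centrifuge stands beyond the markers, its front at about world x = 0.65 for y below -0.2: keep a leaning hand clear of it.
- marker_3: marker pen lying on the bench, 135 mm long (along its y), 16 mm wide over the cap, height 17 mm; may be absent. It is gripped on a flat 10 mm across; the solid body runs from y = -59 to +65 mm. Origin at the middle of its length on the underside, so the pen's axis is 8 mm above it in z. About 20 g, does not roll. A tall bench centrifuge stands beyond the markers, its front at about world x = 0.65 for y below -0.2: keep a leaning hand clear of it.
- holder: grey marker holder fixed to the bench: open box 138 (x) x 56 (y) x 75 mm high, walls and floor 4 mm, with two walls across making three cells in a row along x, each 40 x 48 mm and 71 mm deep. Origin at the centre of its underside, z up.
- cell_1 (a point): centre of the floor of the holder's cell at x = -44.7 mm of the holder.
- cell_2 (a point): centre of the floor of the holder's cell at x = 0 of the holder.
- cell_3 (a point): centre of the floor of the holder's cell at x = +44.7 mm of the holder.
- sample_cup_a: closed specimen cup with a sample, 52 mm wide, 56 mm high, loose bystander, not part of the job. Origin at the centre of its underside, z up.
- sample_cup_b: closed specimen cup with a sample, 52 mm wide, 56 mm high, loose bystander, not part of the job. Origin at the centre of its underside, z up.

How it is judged:
By the outcome, as a careful person would: the job done as asked, in the order asked, and still so for the second after the job is handed in, with the robot touching nothing.
Of rack_1, rack_2, rack_3 only 2 to 3 are there at a start; the rules pass over those that are not, and their reading is None.
Of marker_1, marker_2, marker_3 only 2 to 3 are there at a start; the rules pass over those that are not, and their reading is None.
At some moment in a run one of rack_1, rack_2, rack_3, marker_1, marker_2, marker_3 may be knocked a few centimetres aside while the robot is not near it.
It also fails if it takes over 210 s, if anything falls off the work surface, if the arm or the gripper's body presses on something with over 40 N, if the wrist force passes 120 N, or if a joint passes its speed limit or range.

ROBOT

A 6-joint arm with a two-finger parallel gripper is mounted at the origin on a cart in front of the work surface, level with it; the furniture and walls round the work are solid. World frame = base frame: x ahead of the robot, y to its left, z up, the work surface at z = 0. Lengths are in mm, angles in degrees, forces in N, time in s.
With the tool pointing down it reaches from about 300 to 850 mm from the base axis. Payload 4.2 kg.
Tool frame: the origin (TCP) lies midway between the tips of the shut fingers; the grasp point (between the pads) lies env.grasp_offset behind it (env.grasp_offset is the distance from the TCP to the grasp point, in mm); y points along the fingers, x is the direction in which the jaws open and shut, and the axes are right-handed (so a half turn about y gives the same grasp; the last joint's range is limited). The gripper opens to 91 mm and grips with 3 to 60 N. Pads are 32 mm wide; open, the fingers measure 118 mm over their backs; the gripper's body (76 mm by 178 mm) begins 60 mm behind the grasp point.
Start: joints at [-67.781, 18.312, 89.639, -0, 72.044, -1.146], TCP at [228.044, -527.863, 213.976] pointing down, gripper open.
Joint ranges: [-177.97, 177.97], [-48.28, 115.42], [12.27, 149.76], [-77.06, 257.06], [2.81, 150.46], [-146.56, 146.56]. Speed limits (degrees/s): [147.25, 147.25, 180, 180, 180, 180].

INTERFACE

Orientations are given as [roll, pitch, yaw] about the fixed x, y, z axes, in that order (R = Rz(yaw) Ry(pitch) Rx(roll)).
In Python, from workcell import state, vision, job, env gives the robot as it stands.
- The arm moves only by the shell command python3 -m handwheel 'ROWS' [FORCE]. ROWS is JSON, a list of rows, each a list of 3 entries, a list of its own where there are three numbers: the finger opening in cm, from 0 to 9.12, then the shift along the tool's x, y, z in cm, then the turn about the tool's y in degrees. A call has 1 to 10 rows; each row is the pose to reach, as a shift and turn from the pose measured when the call began, along the tool's axes at that moment; what a row does not reach only later rows make up. A row lasts 1/10 s, in which the tool goes at most 50 mm and 8.59 degrees, less where a joint would pass 70% of its speed; a pose out of reach is approached as far as the arm can. A call with a gripper value outside its range is refused whole. The fingers move at their own pace and stop on an object; FORCE is the grip in N (left out, the last holds). Time passes only in rows, so rows that repeat a pose let the fingers close. It gives the time, the measured TCP pose, the force and the opening at its end, in the units of the state.
- state(): the state, without advancing time (a new reading comes with each control period).
- vision.grab_frame(name): name is "scene" or "top" or "wrist"; returns the picture (420x560x3 uint8, red, green, blue); there is no depth.
- vision.camera_model(name): a dict with "fov_y" (degrees; the focal length in pixels is half the picture's height over the tangent of half this angle, whatever the lens; pixels are square), "cx", "cy" (the principal point, pixels), "extrinsics" (4x4, takes a point from world to camera coordinates). Camera axes: x right, y up, looking along -z (the intrinsics and any distortion apply to the point x, -y, -z); pixel columns grow to the right and rows downward; lengths in mm; the calibration is good to about 2 mm. A picture is of the moment at which its call begins: read the wrist's pose just before it. camera_model takes no time and is no camera call; for the wrist camera it gives the pose at the moment of the call.
- job.job_done(): hands the job in, once; it reports no verdict.
The state is a dict: "time_s": time; "qpos": joint angles; "qvel": joint speeds; "effort": joint torques, N m; "ee_pos": TCP position; "ee_rot": TCP orientation; "force": force on the tool from outside, world axes, zero at the start; "torque": the same for the moment, N m; "gripper_width": finger opening in mm.
Only numpy, scipy, OpenCV 4.12 (cv2) and the standard library are available. Lean on these libraries where they do the work, as an engineer would, in place of code of your own. Each camera call takes 0.05 s, during which the arm holds its last target.

## Working session

There is one attempt and no reset: what is moved stays moved. The work goes in short steps, Python scripts to look and compute and a shell command to move; the robot and the scene stay as the last step left them, time stands still between calls to the robot, and variables do not carry over. Pictures are saved under pics/ and viewed, and the job is handed in when it is done.

```bash
ls -la; mkdir -p pics; python3 - <<'E'
from workcell import state, vision, job, env
import cv2, numpy as np
s=state(); print(s); print(env.grasp_offset, [a for a in dir(env) if a[0]!='_'])
for n in ("scene","top","wrist"):
    print(n,vision.camera_model(n))
    cv2.imwrite(f"pics/{n}0.png",vision.grab_frame(n)[:,:,::-1])
E
```

```text
total 12
drwxr-xr-x  3 agent agent 4096 Dec  7 08:56 .
drwxr-xr-x 23 root  root  4096 Dec  7 08:56 ..
drwxr-xr-x  2 agent agent 4096 Dec  7 08:56 pics
{'time_s': 0.0, 'qpos': array([-6.77783734e+01,  1.83522615e+01,  8.97054410e+01, -5.05804888e-04,
        7.20443447e+01, -1.14544446e+00]), 'qvel': array([ 0.06350063,  0.06851503,  0.01119273,  0.12178731,  0.00248797,
       -0.07567162]), 'effort': array([-5.11405287e-04, -4.12454367e+01, -2.31971347e+01,  7.28196977e-02,
        4.57829784e-02, -1.37342981e-04]), 'ee_pos': array([ 227.86989106, -527.37568731,  213.1206058 ]), 'ee_rot': array([-89.99844082,   0.10203651, -66.6327712 ]), 'force': array([ 0.05767423, -0.8515349 ,  0.03830344]), 'torque': array([ 0.0090852 ,  0.02553543, -0.00450824]), 'gripper_width': 91.06933122953522}
18.8 ['Unreachable', 'grasp_offset']
scene {'fov_y': 47.235479935142365, 'cx': 271.75110966271865, 'cy': 208.43562602518517, 'extrinsics': array([[ 6.58341540e-01, -7.52278388e-01,  2.57612838e-02,
        -3.40854430e+02],
       [ 3.09629521e-01,  3.01843463e-01,  9.01676263e-01,
        -3.1901409
[... 362 characters left out ...]
,
       [ 9.84025733e-01, -4.64836294e-03,  1.77965585e-01,
        -5.97968628e+02],
       [-1.77842515e-01,  1.97423792e-02,  9.83860904e-01,
        -1.32399421e+03],
       [ 0.00000000e+00,  0.00000000e+00,  0.00000000e+00,
         1.00000000e+00]])}
wrist {'fov_y': 58.99079237500683, 'cx': 281.5062607544536, 'cy': 202.66191562501916, 'extrinsics': array([[ 3.95301802e-01, -9.18550654e-01, -1.08679343e-03,
        -5.73226873e+02],
       [ 8.91678397e-01,  3.84020781e-01, -2.39661587e-01,
         2.65761485e+01],
       [ 2.20558659e-01,  9.37695870e-02,  9.70855881e-01,
        -3.88883383e+02],
       [ 0.00000000e+00,  0.00000000e+00,  0.00000000e+00,
         1.00000000e+00]])}
```

View pics/scene0.png

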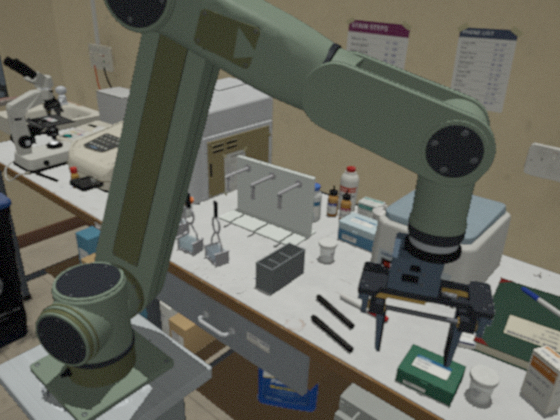

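View pics/top0.png

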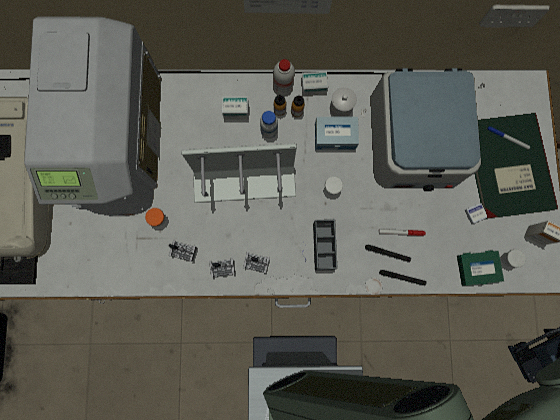

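View pics/wrist0.png

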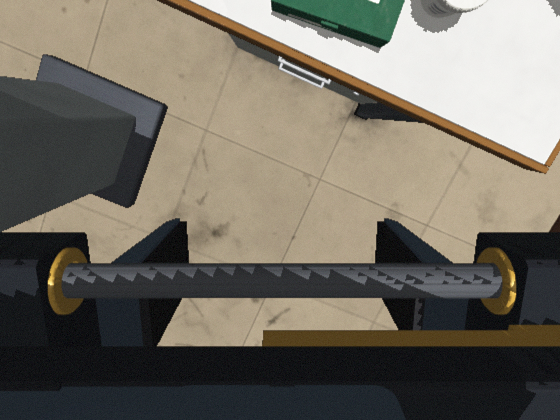

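```bash
cat > h.py <<'E'
import numpy as np, cv2
from workcell import state, vision, job, env
from scipy.spatial.transform import Rotation as R
def cam(n): 
    m=vision.camera_model(n); f=210/np.tan(np.radians(m['fov_y']/2)); return m,f
def ray(n,u,v,mm=None):
    m,f=mm or cam(n); E=m['extrinsics']; d=np.array([(u-m['cx'])/f,-(v-m['cy'])/f,-1.])
    Rm=E[:3,:3]; return -Rm.T@E[:3,3], Rm.T@d
def onz(n,u,v,z,mm=None):
    c,d=ray(n,u,v,mm); return c+d*(z-c[2])/d[2]
def proj(n,p,mm=None):
    m,f=mm or cam(n); q=m['extrinsics'][:3,:3]@np.array(p,float)+m['extrinsics'][:3,3]
    return np.array([m['cx']+f*q[0]/-q[2], m['cy']-f*q[1]/-q[2]])
def tri(obs):
    A=np.zeros((3,3));b=np.zeros(3)
    for n,u,v in obs:
        c,d=ray(n,u,v); d=d/np.linalg.norm(d); P=np.eye(3)-np.outer(d,d); A+=P;b+=P@c
    return np.linalg.solve(A,b)
def tool():
    s=state(); r=s['ee_rot']; return s['ee_pos'], R.from_euler('xyz',r,degrees=True).as_matrix(), s
def save(n,name,crop=None,k=1):
    im=vision.grab_frame(n); cv2.imwrite(f'pics/{name}_full.png',im[:,:,::-1])
    if crop: x0,y0,x1,y1=crop; im=im[y0:y1,x0:x1]
    cv2.imwrite(f'pics/{name}.png',cv2.resize(im,None,fx=k,fy=k,interpolation=cv2.INTER_CUBIC)[:,:,::-1])
    return im
E
python3 - <<'E'
import cv2
t=cv2.imread('pics/top0.png'); s=cv2.imread('pics/scene0.png')
cv2.imwrite('pics/a.png',cv2.resize(t[210:300,290:450],None,fx=5,fy=5,interpolation=cv2.INTER_CUBIC))
cv2.imwrite('pics/b.png',cv2.resize(t[135:285,140:300],None,fx=4,fy=4,interpolation=cv2.INTER_CUBIC)[:600])
cv2.imwrite('pics/c.png',cv2.resize(s[150:360,160:400],None,fx=2.8,fy=2.8,interpolation=cv2.INTER_CUBIC))
E
```

```text
(no output)
```

View pics/a.png

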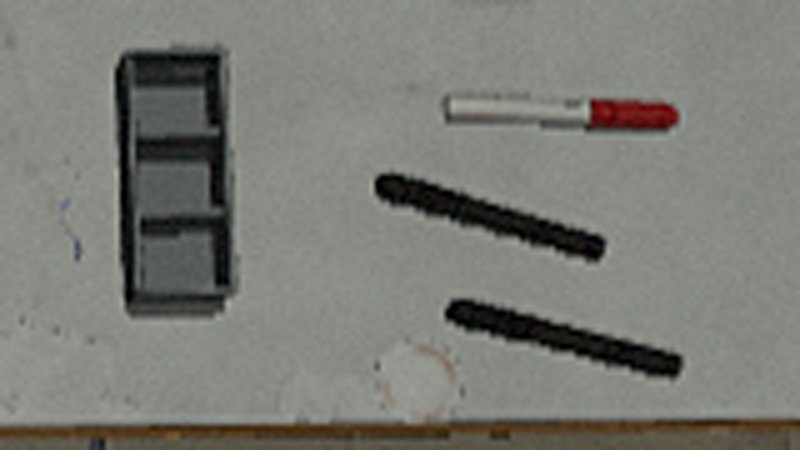

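View pics/b.png

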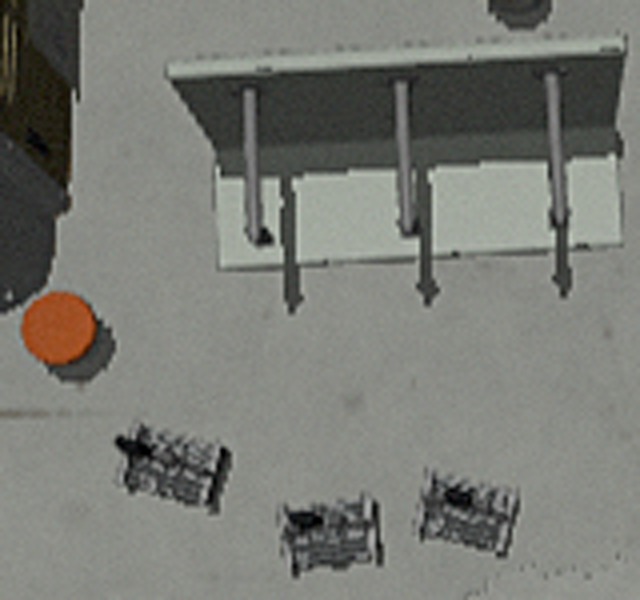

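View pics/c.png

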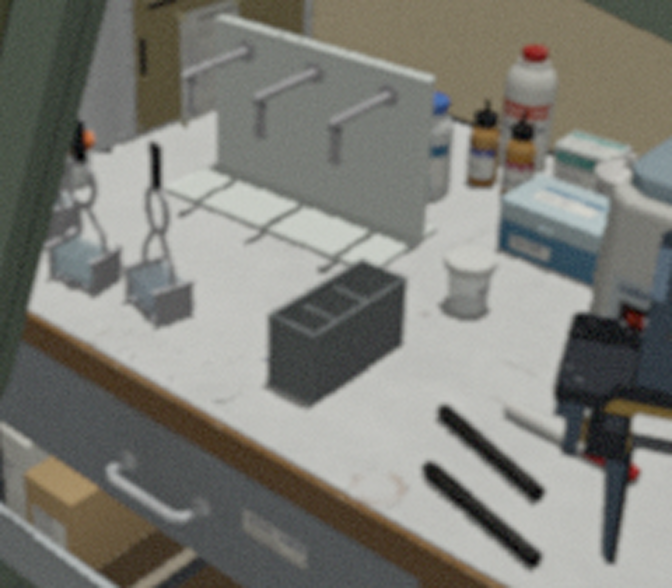

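```bash
python3 - <<'E'
from h import *
T=lambda x,y,z:print((x,y),z,onz('top',x,y,z).round(1))
def A(x,y,z):T(290+x/5,210+y/5,z)
def B(x,y,z):T(140+x/4,135+y/4,z)
print('markers');
for p in [(378,183),(604,250),(448,308),(680,367),(446,105),(678,116)]:A(*p,8)
print('holder top');
for p in [(120,55),(226,50),(237,292),(128,300)]:A(*p,75)
print('panel top')
for p in [(167,65),(626,40)]:B(*p,204)
print('foot front corners')
for p in [(220,270),(622,245)]:B(*p,8)
print('pegs root/tip')
for p in [(250,85),(262,240),(402,75),(409,232),(551,68),(559,222)]:B(*p,168)
E
```

```text
markers
(365.6, 246.6) 8 [ 485.9 -182.6    8. ]
(410.8, 260.0) 8 [ 446.2 -312.3    8. ]
(379.6, 271.6) 8 [ 413.6 -220.2    8. ]
(426.0, 283.4) 8 [ 379.  -352.5    8. ]
(379.2, 231.0) 8 [ 531.2 -224.2    8. ]
(425.6, 233.2) 8 [ 524.  -360.2    8. ]
holder top
(314.0, 221.0) 75 [551.8 -28.3  75. ]
(335.2, 220.0) 75 [554.3 -87.5  75. ]
(337.4, 268.4) 75 [420.2 -89.9  75. ]
(315.6, 270.0) 75 [416.3 -30.   75. ]
panel top
(181.75, 151.25) 204 [715.5 319.5 204. ]
(296.5, 145.0) 204 [731.6  24.2 204. ]
foot front corners
(195.0, 202.5) 8 [618.4 314.3   8. ]
(295.5, 196.25) 8 [635.9  19.2   8. ]
pegs root/tip
(202.5, 156.25) 168 [712.5 271.5 168. ]
(205.5, 195.0) 168 [607.9 261.4 168. ]
(240.5, 153.75) 168 [719.1 171.2 168. ]
(242.25, 193.0) 168 [612.8 165.9 168. ]
(277.75, 152.0) 168 [723.6  72.5 168. ]
(279.75, 190.5) 168 [619.1  67.9 168. ]
```

```bash
python3 - <<'E'
from h import *
p,Rt,s=tool(); c,d=ray('wrist',281.5,202.7)
print(Rt.T@(c-p), Rt.T@d); 
def B(x,y,z):
    print((x,y),onz('top',140+x/4,135+y/4,z).round(1))
print('blades'); [B(*q,181) for q in [(118,441),(148,450),(288,520),(318,517),(447,497),(470,495)]]
print('trays'); [B(*q,20) for q in [(175,465),(333,535),(468,515)]]
[B(*q,56) for q in [(58,327)]]
print(onz('top',333,186,56))
E
```

```text
[  -1.08235538 -170.07169829   66.58821189] [ 8.00763851e-05  9.70832566e-01 -2.39758490e-01]
blades
(118, 441) [476.1 347.7 181. ]
(148, 450) [470.2 328.7 181. ]
(288, 520) [425.7 239.7 181. ]
(318, 517) [427.4 220.9 181. ]
(447, 497) [439.4 140.  181. ]
(470, 495) [440.5 125.5 181. ]
trays
(175, 465) [474.7 341.   20. ]
(333, 535) [424.3 227.8  20. ]
(468, 515) [437.8 132.1  20. ]
(58, 327) [569.1 419.   56. ]
[655.66125295 -86.39928366  56.        ]
```

```bash
cat >> h.py <<'E'
def plan(x,y,z,yaw):
    p,Rt,s=tool(); d=Rt.T@(np.array([x,y,z])-p)/10
    t=-(yaw-s['ee_rot'][2]); t=(t+180)%360-180
    print('at',p.round(1),s['ee_rot'].round(2),'t',round(s['time_s'],2),'| shift cm',d.round(2),'turn',round(t,1),'| F',s['force'].round(1),'w',round(s['gripper_width'],1),'q6',round(s['qpos'][5],1))
E
python3 -c "
from h import *
plan(466,-234,250,-17)"
```

```text
at [ 227.9 -527.5  213.3] [-9.000e+01  7.000e-02 -6.663e+01] t 0.15 | shift cm [-17.51  -3.64  33.5 ] turn -49.6 | F [ 0.6 -0.2 -0.4] w 91.3 q6 -1.1
```

```bash
python3 -m handwheel '[[9,[-2,-3.6,4],-6],[9,[-4.3,-3.6,8.3],-14],[9,[-6.5,-3.6,12.5],-22],[9,[-8.7,-3.6,16.7],-30],[9,[-11,-3.6,21],-38],[9,[-13,-3.6,25],-46],[9,[-15.3,-3.6,29.3],-49.6],[9,[-17.5,-3.6,33.5],-49.6],[9,[-17.5,-3.6,33.5],-49.6],[9,[-17.5,-3.6,33.5],-49.6]]'; python3 -c "
from h import *
plan(466,-234,250,-17)
save('wrist','w1')"
```

```text
time_s: 1.15
ee_pos: [466.2, -233.3, 249.2]
ee_rot: [-90.0, 0.1, -16.9]
force: [0.1, -0.2, -0.2]
gripper_width: 89.7
at [ 466.2 -233.3  249.2] [-89.97   0.11 -16.88] t 1.15 | shift cm [-0.   -0.08 -0.08] turn 0.1 | F [ 0.1 -0.2 -0.2] w 89.7 q6 -11.0
```

View pics/w1.png

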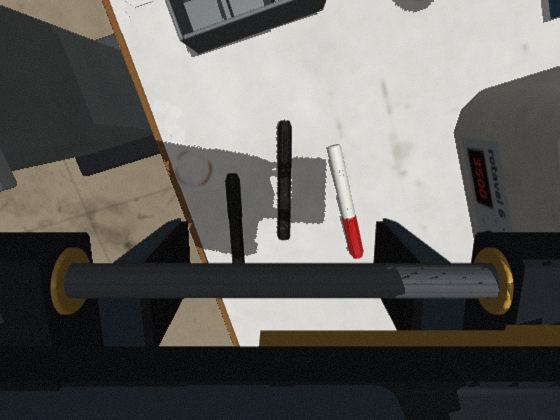

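```bash
python3 -c "
import cv2
i=cv2.imread('pics/w1.png')[110:265,210:380]
cv2.imwrite('pics/w1z.png',cv2.resize(i,None,fx=3.8,fy=3.8,interpolation=cv2.INTER_CUBIC))"
```

```text
(no output)
```

View pics/w1z.png

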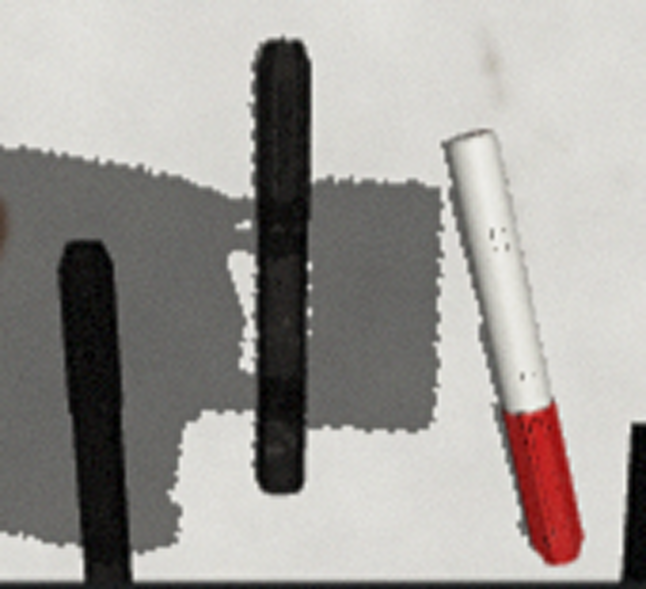

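```bash
python3 -c "
from h import *
plan(540,230,300,85)"
```

```text
at [ 465.7 -234.1  249.3] [-89.97   0.1  -16.99] t 1.2 | shift cm [-6.47 -5.04 46.56] turn -102.0 | F [-1.  -0.4 -0.6] w 90.0 q6 -11.0
```

```bash
python3 -m handwheel '[[9,[-0.6,-2,4.5],-8],[9,[-1.2,-4,9],-16],[9,[-1.8,-5,13.5],-24],[9,[-2.5,-5,18],-32],[9,[-3.2,-5,22.5],-40],[9,[-3.8,-5,27],-48],[9,[-4.5,-5,31.5],-56],[9,[-5.2,-5,36],-64],[9,[-5.8,-5,41],-72],[9,[-6.5,-5,45.5],-80]]'; python3 -c "
from h import *
plan(540,230,300,85)
"
```

```text
time_s: 2.2
ee_pos: [537.3, 220.0, 299.6]
ee_rot: [-89.9, 0.0, 63.2]
force: [-0.0, -1.1, 0.5]
gripper_width: 90.1
at [537.3 220.  299.6] [-89.92   0.    63.18] t 2.2 | shift cm [ 1.02 -0.04  0.21] turn -21.8 | F [-0.  -1.1  0.5] w 90.1 q6 -42.1
```

```bash
python3 -m handwheel '[[9,[0.5,0,0.1],-8],[9,[1,0,0.2],-16],[9,[1,0,0.2],-21.8],[9,[1,0,0.2],-21.8],[9,[1,0,0.2],-21.8]]'; python3 -c "
from h import *
plan(540,230,300,85)
import pickle
pickle.dump(cam('wrist'),open('w2.pkl','wb'))
save('wrist','w2')
"
```

```text
time_s: 2.7
ee_pos: [540.3, 228.4, 299.6]
ee_rot: [-89.9, -0.0, 84.7]
force: [-0.1, -0.2, -0.5]
gripper_width: 89.6
at [540.3 228.4 299.6] [-8.992e+01 -1.000e-02  8.473e+01] t 2.7 | shift cm [ 0.16 -0.04  0.05] turn -0.3 | F [-0.1 -0.2 -0.5] w 89.6 q6 -63.0
```

View pics/w2.png

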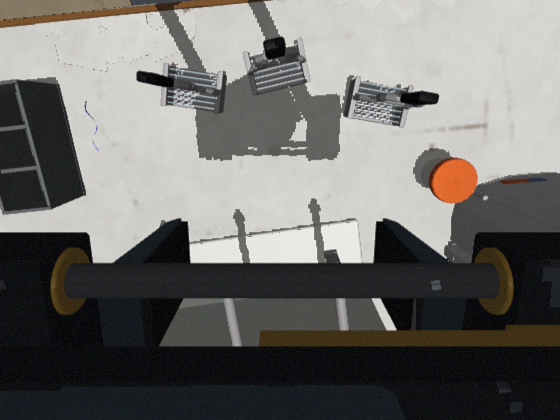

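```bash
python3 -c "
import cv2, numpy as np
i=cv2.imread('pics/w2.png')
a=cv2.resize(i[50:125,125:240],None,fx=6,fy=6,interpolation=cv2.INTER_CUBIC)
b=cv2.resize(i[25:105,235:320],None,fx=6,fy=6,interpolation=cv2.INTER_CUBIC)
c=cv2.resize(i[65:135,335:445],None,fx=6,fy=6,interpolation=cv2.INTER_CUBIC)
cv2.imwrite('pics/za.png',a);cv2.imwrite('pics/zb.png',b);cv2.imwrite('pics/zc.png',c)"
```

```text
(no output)
```

View pics/za.png

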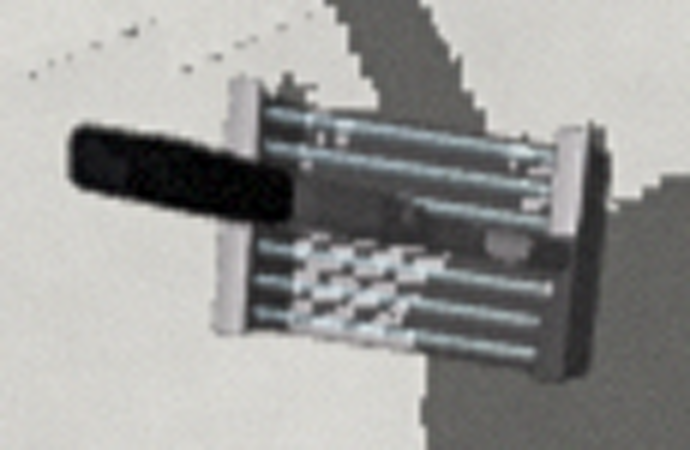

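View pics/zb.png

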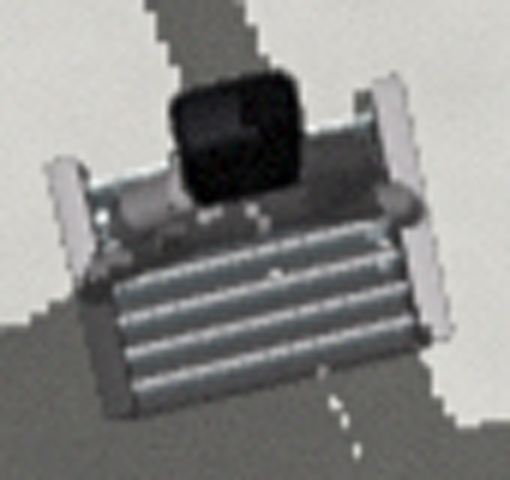

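View pics/zc.png

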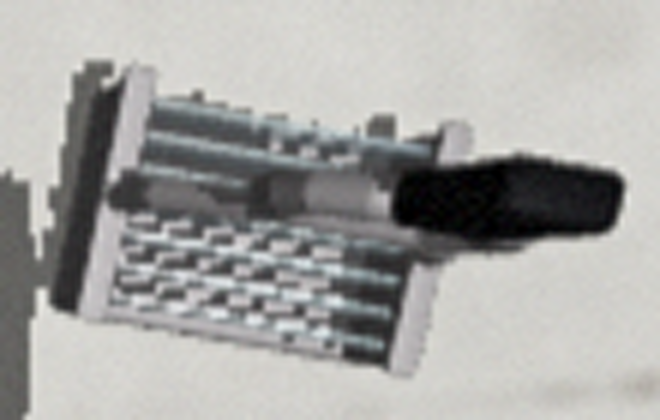

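```bash
python3 - <<'E'
from h import *
import pickle
mm=pickle.load(open('w2.pkl','rb'))
off={'a':(125,50),'b':(235,25),'c':(335,65)}
def P(k,x,y,z): return onz('wrist',off[k][0]+x/6-.4,off[k][1]+y/6-.4,z,mm)[:2]
def ang(k,l,z=35):
    r=[]
    for (a,b) in l:
        d=P(k,*b,z)-P(k,*a,z); r.append(np.degrees(np.arctan2(d[1],d[0])))
    return np.array(r)
A=ang('a',[((270,115),(550,155)),((258,247),(550,288)),((258,313),(540,352))])
B=ang('b',[((120,290),(380,228)),((122,322),(395,256)),((128,355),(408,288)),((135,386),(412,320))])
C=ang('c',[((150,100),(430,148)),((145,135),(400,180)),((112,300),(385,345))])
for k,a in zip('abc',(A,B,C)): print(k,a.round(1))
u=lambda d:np.array([np.cos(np.radians(d)),np.sin(np.radians(d))])
v=(P('a',70,128,181)+P('a',70,188,181))/2; print('a blade',v+8*u(A.mean()))
v=(P('b',175,105,181)+P('b',297,72,181))/2; print('b blade',v+4*u(B.mean()-90)*np.sign(u(B.mean()-90)[0]))
v=(P('c',625,170,181)+P('c',612,234,181))/2; print('c blade',v-8*u(C.mean()))
# tray corners z=40
for k,q in dict(a=[(232,80),(213,330),(588,127),(560,372)],b=[(48,165),(375,80),(85,290),(450,335)],c=[(130,68),(80,318),(470,125),(410,375)]).items():
    pts=np.array([P(k,*x,40) for x in q]); print(k,pts.round(1).tolist(),pts.mean(0))
# stand foot corners
print(onz('wrist',358,220,8,mm))
E
```

```text
a [76.9 76.9 77. ]
b [97.3 97.6 97.5 97.5]
c [75.4 75.1 75.6]
a blade [439.19686641 138.49130525]
b blade [425.82738989 234.94895454]
c blade [472.09744047 344.78824499]
a [[409.6, 111.5], [452.7, 100.5], [423.6, 174.9], [466.3, 164.0]] [438.0280748 137.7146075]
b [[406.6, 199.0], [397.9, 259.0], [428.5, 203.2], [442.6, 269.1]] [418.9137371  232.55253535]
c [[442.7, 320.5], [486.4, 309.1], [458.5, 382.5], [502.8, 370.8]] [472.58909156 345.72156704]
[617.96034181 321.07269267   8.        ]
```

```bash
python3 -c "
from h import *
plan(472.3,345,215,75.4)
"
```

```text
at [540.3 228.6 299.6] [-8.993e+01 -2.000e-02  8.477e+01] t 2.75 | shift cm [10.97  8.47  7.82] turn 9.4 | F [ 0.4  0.  -0. ] w 90.0 q6 -63.0
```

```bash
python3 -m handwheel '[[9,[3.5,1,2.5],3],[9,[7,4,5],6],[9,[10.97,7,7.82],9.4],[9,[10.97,8.5,7.82],9.4],[9,[10.97,8.5,7.82],9.4],[9,[10.97,8.5,7.82],9.4]]'; python3 -c "
from h import *
plan(472.3,345,143,75.4)
import pickle
pickle.dump(cam('wrist'),open('w3.pkl','wb'))
save('wrist','w3')
"
```

```text
time_s: 3.35
ee_pos: [472.9, 344.4, 215.2]
ee_rot: [-90.0, 0.0, 75.3]
force: [0.5, -0.3, 0.9]
gripper_width: 90.0
at [472.9 344.4 215.2] [-8.996e+01  1.000e-02  7.531e+01] t 3.35 | shift cm [0.04 7.22 0.06] turn -0.1 | F [ 0.5 -0.3  0.9] w 90.0 q6 -40.4
```

View pics/w3.png

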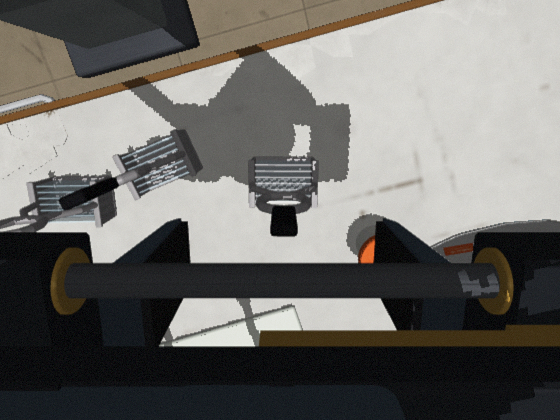

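```bash
python3 -c "
from h import *
print(proj('wrist',(472.3,345,181)))"
python3 -m handwheel '[[9,[0,3.6,0],0],[9,[0,7.2,0],0],[9,[0,7.2,0],0],[6,[0,7.2,0],0],[3,[0,7.2,0],0],[1,[0,7.2,0],0],[1,[0,7.2,0],0],[1,[0,7.2,0],0],[1,[0,7.2,0],0],[1,[0,7.2,0],0]]' 25
```

```text
[281.2799718  229.93455504]
time_s: 4.4
ee_pos: [473.5, 344.6, 144.1]
ee_rot: [-90.0, -0.1, 75.3]
force: [0.5, 0.4, -1.0]
gripper_width: 37.0
```

```bash

python3 -m handwheel '[[1,[0,0,0],0],[1,[0,0,0],0],[1,[0,0,0],0],[1,[0,0,0],0]]' 25; python3 -c "
from h import *
print(state()['force'])
p,Rt,s=tool()
m,f=cam('wrist')
# panel / pegs
save('wrist','w4')
save('scene','s4')
"
```

```text
time_s: 4.8
ee_pos: [473.4, 344.7, 144.0]
ee_rot: [-90.0, -0.1, 75.3]
force: [1.1, 0.3, -0.4]
gripper_width: 16.1
[ 1.06180935  0.28082857 -0.40537184]
```

View pics/w4.png

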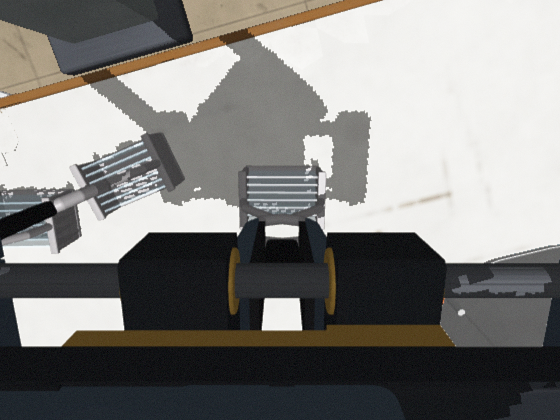

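View pics/s4.png

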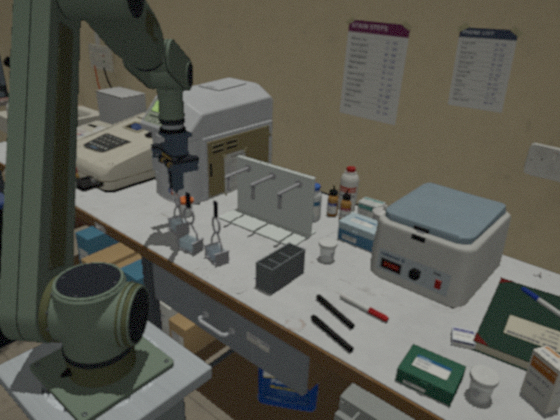

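```bash
python3 -c "
import cv2
i=cv2.imread('pics/w2_full.png')
cv2.imwrite('pics/zd.png',cv2.resize(i[190:350,180:400],None,fx=3.6,fy=3.6,interpolation=cv2.INTER_CUBIC))
i=cv2.imread('pics/s4_full.png')
cv2.imwrite('pics/ze.png',cv2.resize(i[150:250,210:330],None,fx=6,fy=6,interpolation=cv2.INTER_CUBIC))"
```

```text
(no output)
```

View pics/zd.png

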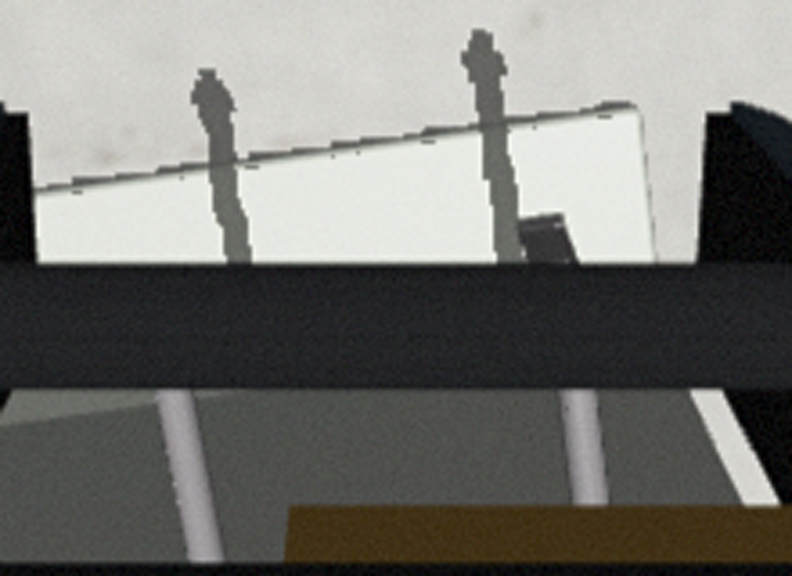

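View pics/ze.png

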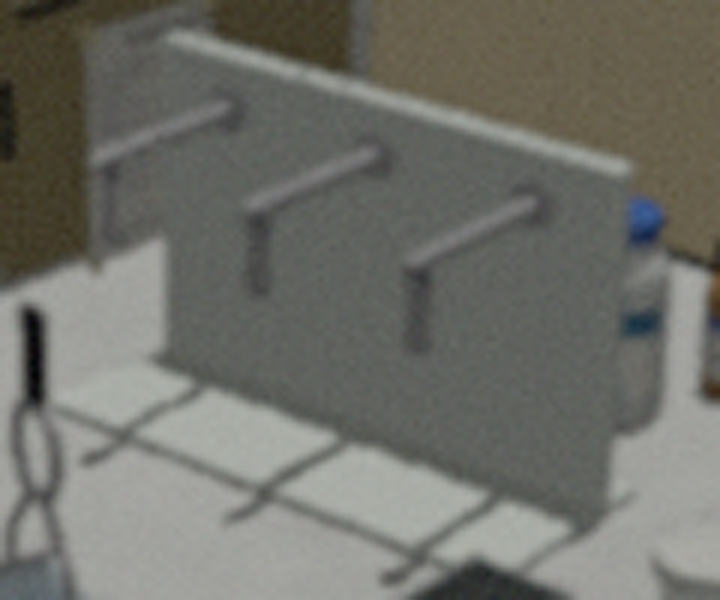

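```bash
python3 - <<'E'
from h import *
import pickle
mm=pickle.load(open('w2.pkl','rb'))
Q=lambda x,y,z: onz('wrist',180+x/3.6-.4,190+y/3.6-.4,z,mm)
for q in [(580.5,390),(592,500),(176,390),(206,560)]: print('peg',Q(*q,165).round(1))
for q in [(35,190),(635,107),(655,262)]: print('foot',Q(*q,8).round(1))
for q in [(705,390),(762,505)]: print('panel left',Q(*q,204).round(1))
E1=lambda x,y:(210+x/6-.4,150+y/6-.4)
# tips scene+top
for s,t in [((98,160),(205.5,195)),((252,207),(242.2,193)),((413,263),(279.7,190.7))]:
    print('tip',tri([('scene',*E1(*s)),('top',*t)]).round(1), onz('scene',*E1(*s),165).round(1))
for s,t in [((232,110),(202.5,156.2)),((380,158),(240.5,153.7)),((540,205),(277.7,152))]:
    print('root',tri([('scene',*E1(*s)),('top',*t)]).round(1), onz('scene',*E1(*s),165).round(1))
E
```

```text
peg [640.4 273.2 165. ]
peg [671.6 274.5 165. ]
peg [631.  172.3 165. ]
peg [679.8 173.9 165. ]
foot [628.   98.8   8. ]
foot [616.8 318.5   8. ]
foot [677.3 323.2   8. ]
panel left [621.5 295.5 204. ]
panel left [650.9 307.2 204. ]
tip [605.4 264.  166.9] [605.8 269.5 165. ]
tip [612.4 166.6 167.4] [616. 171. 165.]
tip [618.8  68.3 165.8] [619.7  69.6 165. ]
root [712.5 273.8 162.7] [706.1 270.8 165. ]
root [719.2 173.5 161.5] [709.9 168.9 165. ]
root [724.2  73.5 162.8] [718.7  70.9 165. ]
```

```bash

python3 -m handwheel '[[1,[0,-1.5,0],0],[1,[0,-3,0],0],[1,[0,-4.6,0],0],[1,[0,-4.6,0],0]]' 25; python3 -c "
from h import *
plan(565,267.6,190,92.9)
"
```

```text
time_s: 5.3
ee_pos: [474.4, 345.2, 191.9]
ee_rot: [-90.2, -0.3, 75.3]
force: [0.8, -0.3, -1.3]
gripper_width: 15.7
at [474.4 345.2 191.9] [-90.17  -0.26  75.28] t 5.3 | shift cm [ -5.21   0.2  -10.73] turn -17.6 | F [ 0.8 -0.3 -1.3] w 15.7 q6 -40.4
```

```bash

python3 -m handwheel '[[1,[-1,0,-2],-3],[1,[-2,0,-4],-7],[1,[-3,0,-6],-11],[1,[-4,0.1,-8],-15],[1,[-4.8,0.2,-10],-17.6],[1,[-5.2,0.2,-10.7],-17.6],[1,[-5.2,0.2,-10.7],-17.6],[1,[-5.2,0.2,-10.7],-17.6]]' 25; python3 -c "
from h import *
plan(565,267.6,190,92.9)
save('scene','s5',(190,130,310,240),6)
save('wrist','w5')
"
```

```text
time_s: 6.1
ee_pos: [563.9, 268.1, 189.5]
ee_rot: [-90.2, -0.2, 92.8]
force: [-0.1, -0.3, -1.8]
gripper_width: 15.8
at [563.9 268.1 189.5] [-90.16  -0.2   92.85] t 6.1 | shift cm [-0.05 -0.05 -0.11] turn -0.1 | F [-0.1 -0.3 -1.8] w 15.8 q6 -68.6
```

View pics/s5.png

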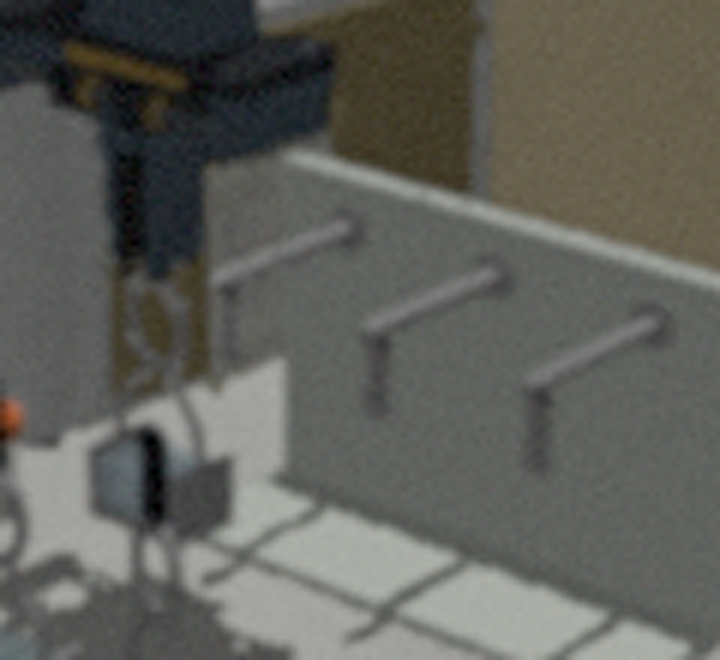

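View pics/w5.png

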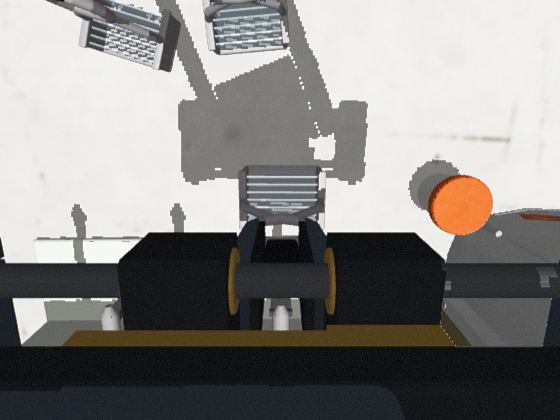

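```bash

python3 -m handwheel '[[1,[0,0,-1.5],0],[1,[0,0,-3],0],[1,[0,0,-4.5],0],[1,[0,0,-5.5],0],[1,[0,0,-6.5],0],[1,[0,0,-7.5],0],[1,[0,0,-7.5],0]]' 25; python3 -c "
from h import *
plan(672,273,190,92.9)
save('scene','s6',(190,130,310,240),6)
"
```

```text
time_s: 6.9
ee_pos: [639.8, 272.4, 189.8]
ee_rot: [-90.2, -0.2, 92.9]
force: [0.1, 1.1, -0.9]
gripper_width: 15.9
at [639.8 272.4 189.8] [-90.24  -0.21  92.9 ] t 6.9 | shift cm [-0.1  -0.   -3.22] turn 0.0 | F [ 0.1  1.1 -0.9] w 15.9 q6 -70.9
```

View pics/s6.png

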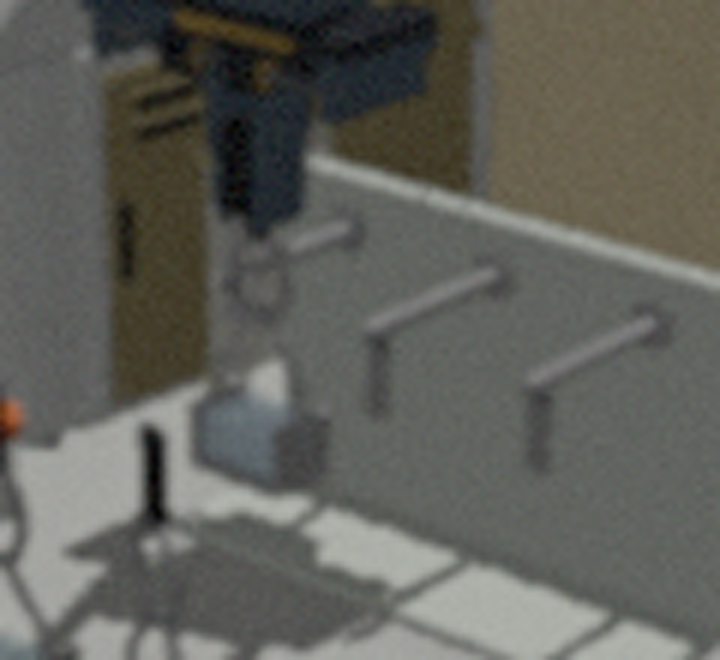

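```bash

python3 -m handwheel '[[1,[0,0,-1.2],0],[1,[0,0,-2.4],0],[1,[0,0,-3.4],0],[1,[0,0,-3.4],0],[1,[0,0.4,-3.4],0],[1,[0,0.6,-3.4],0],[1,[0,0.8,-3.4],0],[1,[0,0.8,-3.4],0]]' 25; python3 -c "
from h import *
plan(672,273,190,92.9)
save('scene','s7',(190,130,310,240),6)
"
```

```text
time_s: 7.75
ee_pos: [672.4, 274.0, 183.9]
ee_rot: [-90.2, -0.2, 92.9]
force: [-1.9, -1.0, 5.0]
gripper_width: 15.6
at [672.4 274.  183.9] [-90.23  -0.22  92.91] t 7.75 | shift cm [-0.1  -0.61  0.04] turn 0.0 | F [-1.9 -1.   5. ] w 15.6 q6 -71.7
```

View pics/s7.png

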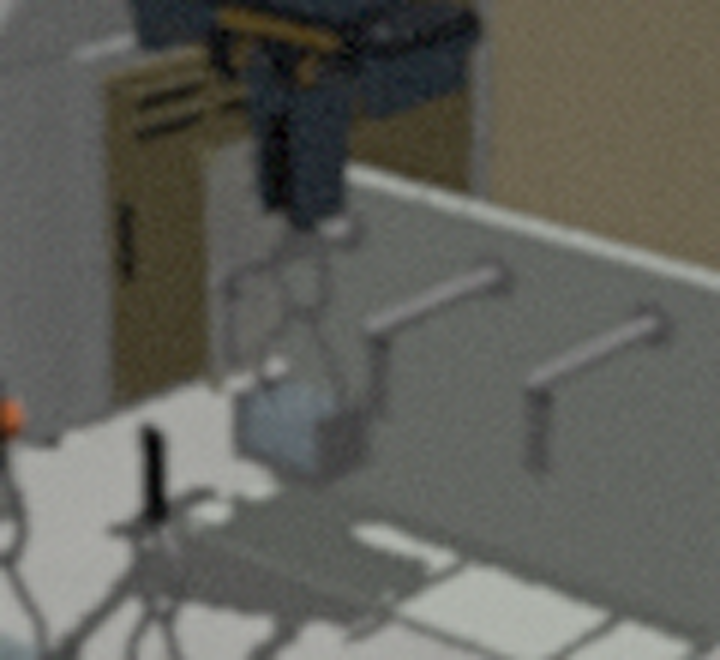

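```bash

python3 -m handwheel '[[1.8,[0,-0.1,0],0],[2.2,[0,-0.1,0],0],[3,[0,-0.1,0],0],[4,[0,-0.1,0],0],[4,[0,-0.1,0],0],[4,[0,-3,0],0],[4,[0,-6.5,0],0],[4,[0,-9,0],0],[4,[0,-9,5],0],[4,[0,-9,9],0]]' 25; python3 -c "
from h import *
plan(426,235,230,97.5)
save('scene','s8',(190,130,310,240),6)
save('wrist','w8')
"
```

```text
time_s: 8.8
ee_pos: [581.6, 269.2, 273.8]
ee_rot: [-90.3, -0.3, 92.9]
force: [-0.6, 0.0, -0.1]
gripper_width: 39.6
at [581.6 269.2 273.8] [-90.28  -0.26  92.88] t 8.8 | shift cm [-2.66  4.29 15.74] turn -4.6 | F [-0.6  0.  -0.1] w 39.6 q6 -69.2
```

View pics/s8.png

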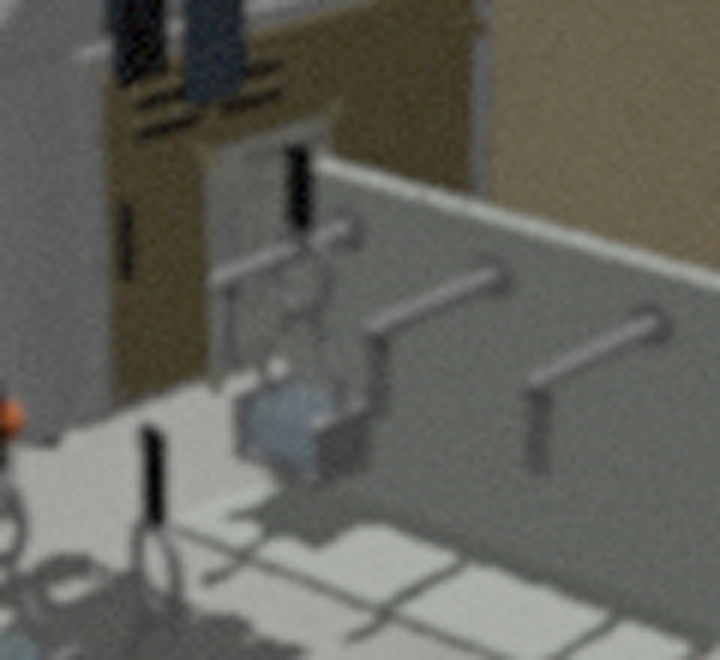

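View pics/w8.png

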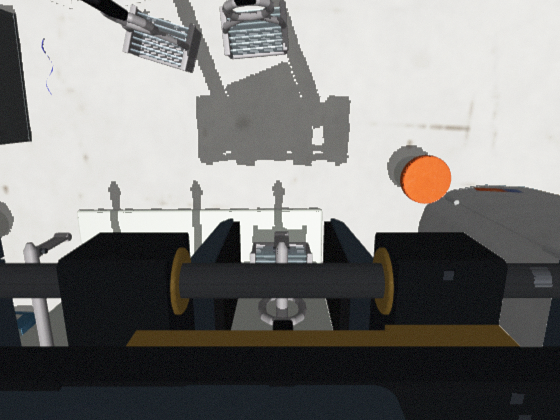

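```bash

python3 -m handwheel '[[6,[-0.5,0.5,3],-1.5],[7,[-1,1,6],-3],[8,[-1.6,2,9.5],-4.6],[8,[-2.2,3,13],-4.6],[8,[-2.66,4.3,15.7],-4.6],[8,[-2.66,4.3,15.7],-4.6],[8,[-2.66,4.3,15.7],-4.6]]' 25; python3 -c "
from h import *
plan(426,235,144,97.5)
save('wrist','w9')
print(proj('wrist',(426,235,181)))
"
```

```text
time_s: 9.6
ee_pos: [422.4, 234.2, 231.2]
ee_rot: [-90.1, -0.2, 97.6]
force: [0.1, 0.6, -0.0]
gripper_width: 80.1
at [422.4 234.2 231.2] [-90.09  -0.2   97.62] t 9.6 | shift cm [ 0.    8.72 -0.35] turn 0.1 | F [ 0.1  0.6 -0. ] w 80.1 q6 -70.1
[280.32984882 228.07365799]
```

View pics/w9.png

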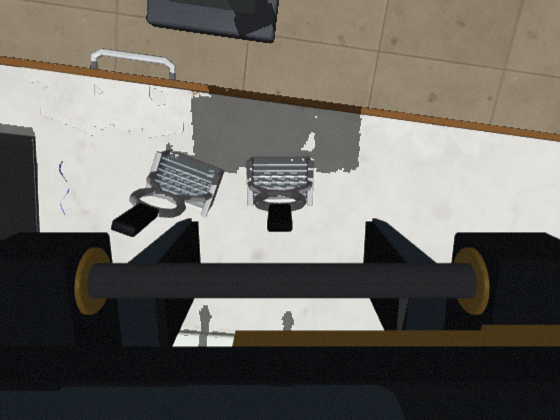

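```bash

python3 -m handwheel '[[6,[0,0,-0.3],0],[5,[0,4,-0.3],0],[5,[0,8,-0.3],0],[4,[0,8.7,-0.3],0],[3,[0,8.7,-0.3],0],[1,[0,8.7,-0.3],0],[1,[0,8.7,-0.3],0],[1,[0,8.7,-0.3],0],[1,[0,8.7,-0.3],0],[1,[0,8.7,-0.3],0]]' 25;python3 -m handwheel '[[1,[0,0,0],0],[1,[0,0,0],0],[1,[0,0,0],0],[1,[0,-1.5,0],0],[1,[0,-3,0],0],[1,[0,-4.6,0],0],[1,[0,-4.6,0],0]]' 25; python3 -c "
from h import *
plan(565,167.5,190,92.9)
"
```

```text
time_s: 10.65
ee_pos: [427.0, 235.8, 145.5]
ee_rot: [-90.3, -0.3, 97.6]
force: [-0.1, 1.0, 4.5]
gripper_width: 15.9
time_s: 11.35
ee_pos: [427.8, 236.0, 192.9]
ee_rot: [-90.5, -0.3, 97.6]
force: [1.0, -0.3, -1.5]
gripper_width: 16.1
at [427.8 236.  192.9] [-90.46  -0.35  97.6 ] t 11.35 | shift cm [ -8.6    0.34 -12.69] turn 4.7 | F [ 1.  -0.3 -1.5] w 16.1 q6 -70.3
```

```bash

python3 -m handwheel '[[1,[-1.2,0,-2.5],1],[1,[-2.8,0,-5],2],[1,[-4.4,0,-7.5],3],[1,[-6.5,0.1,-10],4],[1,[-8,0.2,-12],4.7],[1,[-8.6,0.2,-12.7],4.7],[1,[-8.6,0.2,-12.7],4.7],[1,[-8.6,0.2,-12.7],4.7]]' 25; python3 -c "
from h import *
plan(565,167.5,191.5,92.9)
save('scene','s10',(190,130,310,240),6)
save('wrist','w10')
"
```

```text
time_s: 12.15
ee_pos: [563.7, 167.9, 190.7]
ee_rot: [-90.3, -0.4, 92.9]
force: [-0.0, 0.6, -0.8]
gripper_width: 15.9
at [563.7 167.9 190.7] [-90.29  -0.39  92.92] t 12.15 | shift cm [-0.04 -0.08 -0.12] turn 0.0 | F [-0.   0.6 -0.8] w 15.9 q6 -77.8
```

View pics/s10.png

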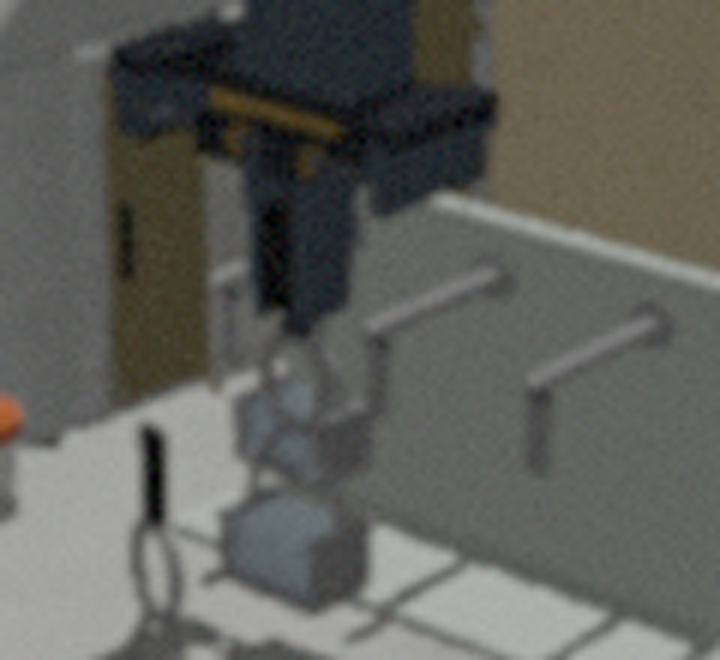

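View pics/w10.png

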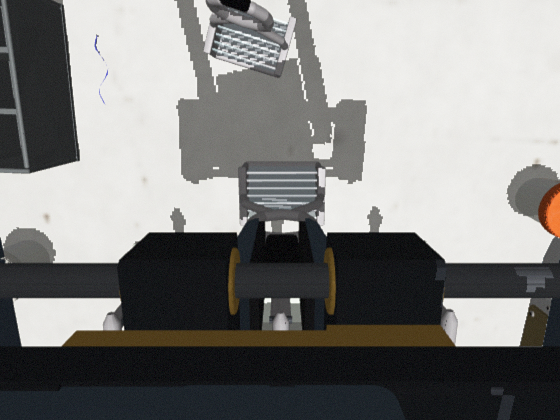

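```bash

python3 -m handwheel '[[1,[0,0,-1.5],0],[1,[0,0,-3],0],[1,[0,0,-4.5],0],[1,[0,0,-6],0],[1,[0,0,-7.5],0],[1,[0,0,-9],0],[1,[0,0,-10.4],0],[1,[0,0,-11.2],0],[1,[0,0,-11.2],0]]' 25; python3 -c "
from h import *
plan(676,173,191,92.9)
save('scene','s11',(190,130,310,240),6)
"
```

```text
time_s: 13.15
ee_pos: [675.8, 174.5, 191.8]
ee_rot: [-90.4, -0.4, 93.0]
force: [0.3, 0.2, -1.1]
gripper_width: 15.6
at [675.8 174.5 191.8] [-90.37  -0.4   93.  ] t 13.15 | shift cm [-0.15  0.08 -0.01] turn 0.1 | F [ 0.3  0.2 -1.1] w 15.6 q6 -79.7
```

View pics/s11.png

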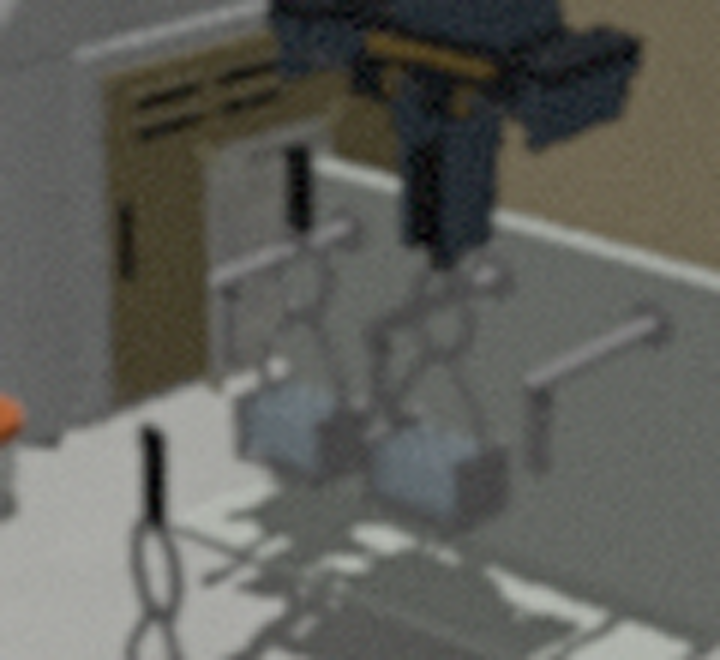

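Peg_2 eye is past the flap, which hangs closed. Lower, release, retreat.

```bash

python3 -m handwheel '[[1,[0,0.3,0],0],[1,[0,0.6,0],0],[1,[0,0.8,0],0],[1,[0,0.8,0],0]]' 25;
python3 -m handwheel '[[1.8,[0,-0.1,0],0],[2.2,[0,-0.1,0],0],[3,[0,-0.1,0],0],[4,[0,-0.1,0],0],[4,[0,-0.1,0],0],[4,[0,-3,0],0],[4,[0,-6.5,0],0],[4,[0,-9,0],0],[4,[0,-9,5],0],[4,[0,-9,9],0]]' 25; python3 -c "
from h import *
plan(438.8,138.3,215,77)
save('scene','s12',(190,130,310,240),6)
"
```

```text
time_s: 13.6
ee_pos: [674.5, 174.7, 185.6]
ee_rot: [-90.4, -0.4, 93.0]
force: [-1.3, 0.2, 5.8]
gripper_width: 15.7
time_s: 14.6
ee_pos: [583.5, 169.3, 275.3]
ee_rot: [-90.4, -0.5, 93.0]
force: [-0.5, 0.4, -0.7]
gripper_width: 40.0
at [583.5 169.3 275.3] [-90.4   -0.45  92.98] t 14.6 | shift cm [-2.39  5.91 14.65] turn 16.0 | F [-0.5  0.4 -0.7] w 40.0 q6 -78.1
```

View pics/s12.png

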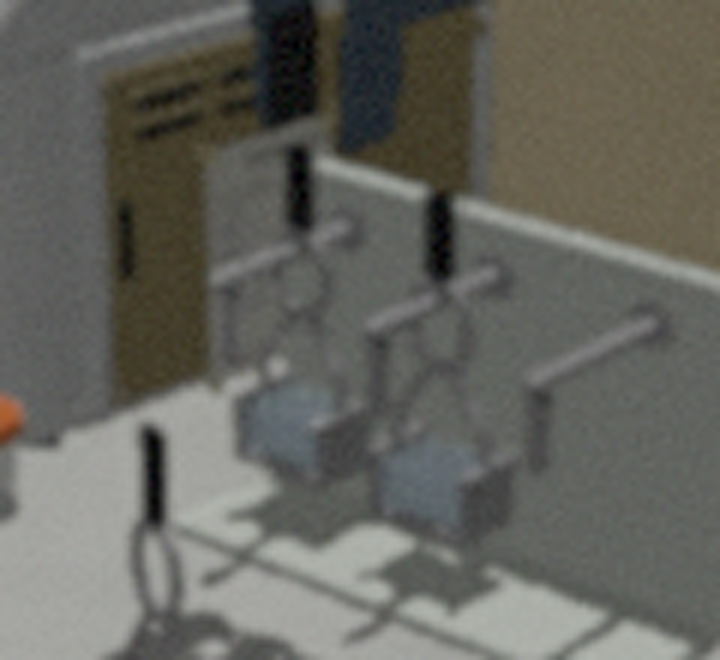

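```bash

python3 -m handwheel '[[6,[-0.5,0.5,3],4],[7,[-1,1.5,6],8],[8,[-1.6,3,9],12],[8,[-2.1,4.5,12],16],[8,[-2.4,5.9,14.6],16],[8,[-2.4,5.9,14.6],16],[8,[-2.4,5.9,14.6],16]]' 25; python3 -c "
from h import *
plan(438.8,138.3,144.5,77)
save('wrist','w13')
print(proj('wrist',(438.8,138.3,181)))
"
```

```text
time_s: 15.35
ee_pos: [430.8, 137.2, 216.4]
ee_rot: [-89.8, -0.4, 77.0]
force: [-0.4, 0.3, 0.4]
gripper_width: 80.2
at [430.8 137.2 216.4] [-89.78  -0.36  77.05] t 15.35 | shift cm [ 0.24  7.19 -0.79] turn 0.0 | F [-0.4  0.3  0.4] w 80.2 q6 -61.3
[284.70688175 242.78643502]
```

View pics/w13.png

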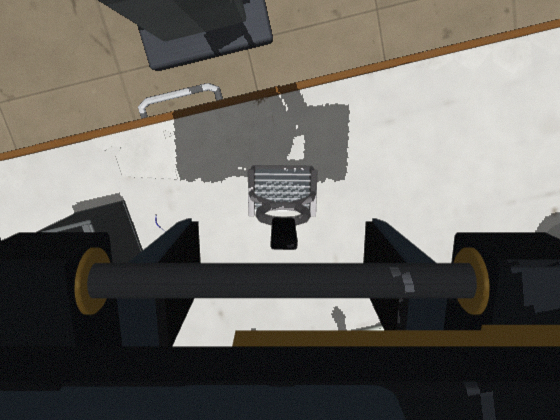

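```bash

python3 -m handwheel '[[6,[0.2,0,-0.8],0],[5,[0.2,4,-0.8],0],[5,[0.2,7.2,-0.8],0],[4,[0.2,7.2,-0.8],0],[3,[0.2,7.2,-0.8],0],[1,[0.2,7.2,-0.8],0],[1,[0.2,7.2,-0.8],0],[1,[0.2,7.2,-0.8],0],[1,[0.2,7.2,-0.8],0],[1,[0.2,7.2,-0.8],0]]' 25;python3 -m handwheel '[[1,[0,0,0],0],[1,[0,0,0],0],[1,[0,0,0],0],[1,[0,-1.5,0],0],[1,[0,-3,0],0],[1,[0,-4.6,0],0],[1,[0,-4.6,0],0]]' 25; python3 -c "
from h import *
plan(570,67.6,190,92.9)
"
```

```text
time_s: 16.4
ee_pos: [440.4, 138.3, 145.6]
ee_rot: [-89.9, -0.4, 77.0]
force: [0.9, 0.1, 4.6]
gripper_width: 15.7
time_s: 17.1
ee_pos: [441.4, 138.2, 192.9]
ee_rot: [-90.1, -0.5, 77.0]
force: [0.3, 0.3, -1.0]
gripper_width: 15.9
at [441.4 138.2 192.9] [-90.1   -0.54  77.05] t 17.1 | shift cm [ -4.     0.27 -14.11] turn -15.9 | F [ 0.3  0.3 -1. ] w 15.9 q6 -61.6
```

```bash

python3 -m handwheel '[[1,[-0.7,0,-2.5],-3],[1,[-1.4,0,-5],-6],[1,[-2.1,0,-7.5],-9],[1,[-2.8,0.1,-10],-12],[1,[-3.5,0.2,-12.5],-15],[1,[-4,0.1,-14.1],-15.9],[1,[-4,0.1,-14.1],-15.9],[1,[-4,0.1,-14.1],-15.9]]' 25; python3 -c "
from h import *
plan(680,73,191.5,92.9)
save('scene','s14',(210,130,330,240),6)
save('wrist','w14')
"
```

```text
time_s: 17.9
ee_pos: [568.7, 67.7, 190.3]
ee_rot: [-90.0, -0.5, 92.9]
force: [0.2, 0.4, -2.0]
gripper_width: 15.3
at [568.7  67.7 190.3] [-90.05  -0.51  92.89] t 17.9 | shift cm [ -0.04  -0.11 -11.14] turn -0.0 | F [ 0.2  0.4 -2. ] w 15.3 q6 -87.7
```

View pics/s14.png

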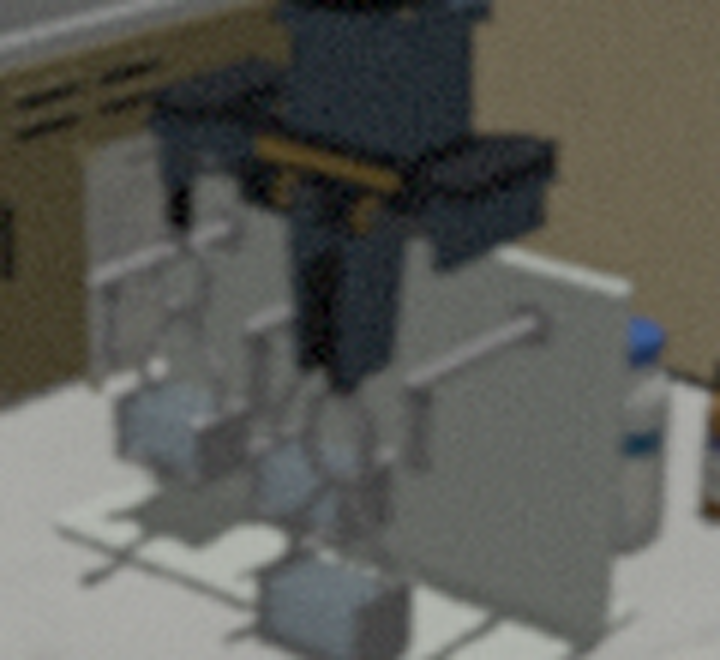

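View pics/w14.png

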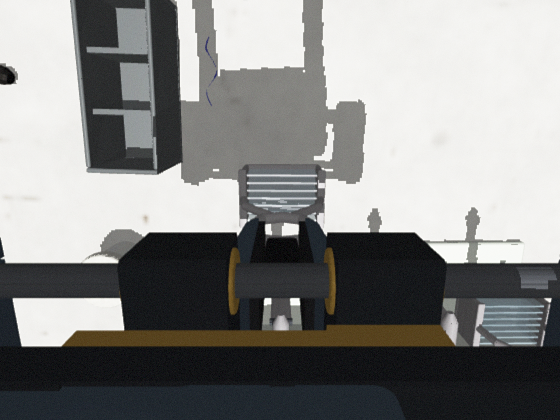

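```bash

python3 -m handwheel '[[1,[0,-0.1,-1.5],0],[1,[0,-0.1,-3],0],[1,[0,-0.1,-4.5],0],[1,[0,-0.1,-6],0],[1,[0,-0.1,-7.5],0],[1,[0,-0.1,-9],0],[1,[0,-0.1,-10.4],0],[1,[0,-0.1,-11.2],0],[1,[0,-0.1,-11.2],0]]' 25; python3 -c "
from h import *
plan(680,173,191,92.9)
save('scene','s15',(210,130,330,240),6)
"
```

```text
time_s: 18.9
ee_pos: [680.4, 74.4, 192.0]
ee_rot: [-90.1, -0.5, 93.0]
force: [-0.0, -0.6, -2.3]
gripper_width: 15.8
at [680.4  74.4 192. ] [-90.11  -0.51  92.99] t 18.9 | shift cm [ 9.85  0.18 -0.47] turn 0.1 | F [-0.  -0.6 -2.3] w 15.8 q6 -88.1
```

View pics/s15.png

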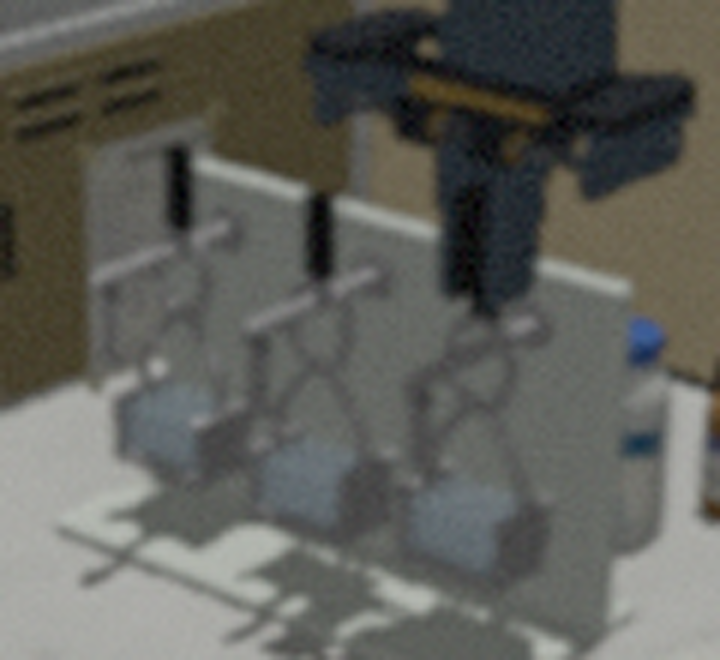

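```bash

python3 -m handwheel '[[1,[0,0.3,0],0],[1,[0,0.6,0],0],[1,[0,0.8,0],0],[1,[0,0.8,0],0]]' 25;
python3 -m handwheel '[[1.8,[0,-0.1,0],0],[2.2,[0,-0.1,0],0],[3,[0,-0.1,0],0],[4,[0,-0.1,0],0],[4,[0,-0.1,0],0],[4,[0,-3,0],0],[4,[0,-6.5,0],0],[4,[0,-9,0],0],[4,[0,-9,5],0],[4,[0,-9,9],0]]' 25; python3 -c "
from h import *
plan(466,-234,250,-17)
save('scene','s16',(210,130,330,240),6)
"
```

```text
time_s: 19.35
ee_pos: [679.1, 74.5, 185.6]
ee_rot: [-90.1, -0.5, 93.0]
force: [-3.0, -0.0, 4.6]
gripper_width: 15.9
time_s: 20.35
ee_pos: [588.5, 68.9, 275.7]
ee_rot: [-90.1, -0.5, 93.0]
force: [-0.1, 0.3, -0.1]
gripper_width: 40.2
at [588.5  68.9 275.7] [-90.13  -0.53  92.97] t 20.35 | shift cm [-29.64   2.26  13.82] turn 110.0 | F [-0.1  0.3 -0.1] w 40.2 q6 -87.8
```

View pics/s16.png

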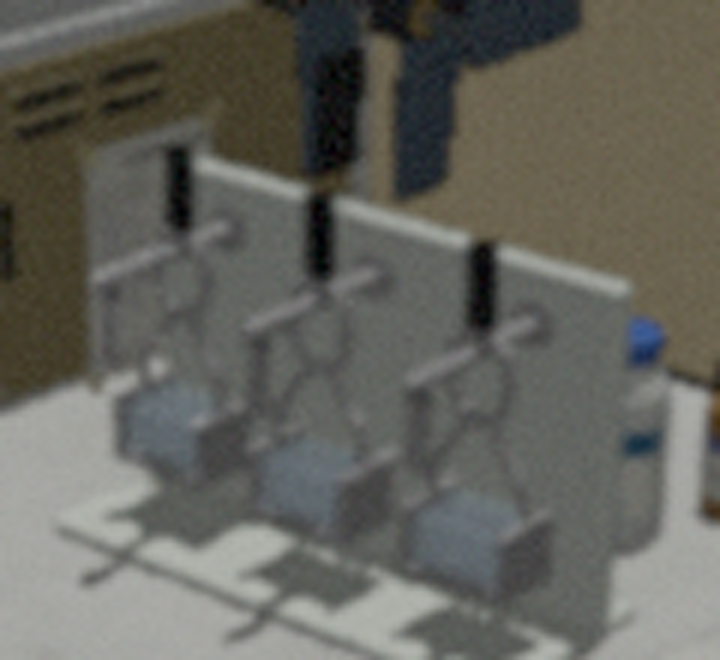

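```bash
python3 -c "
from h import *
plan(450,-300,270,-17)"
python3 -m handwheel '[[4,[-4,0,3],8],[5,[-8,0,5],16],[6,[-12,0,7],24],[6,[-16,0,9],32],[6,[-20,0,11],40],[6,[-24,0,13],48],[6,[-28,0,14],56],[6,[-32,0,15],64],[6,[-36,0,15.3],72],[6,[-36.2,0.5,15.3],80]]' 25;python3 -c "
from h import *
plan(450,-300,270,-17)"
```

```text
at [580.1  68.5 275.1] [-89.54  -0.52  92.99] t 20.4 | shift cm [-36.12   0.3   14.91] turn 110.0 | F [-6.4 -0.6 -1.3] w 40.0 q6 -87.8
time_s: 21.4
ee_pos: [446.0, -305.6, 268.0]
ee_rot: [-89.6, 0.3, 12.4]
force: [0.1, 1.7, 0.0]
gripper_width: 60.0
at [ 446.  -305.6  268. ] [-89.57   0.35  12.4 ] t 21.4 | shift cm [ 0.51 -0.2   0.46] turn 29.4 | F [0.1 1.7 0. ] w 60.0 q6 -48.1
```

```bash

python3 -m handwheel '[[6,[0.2,0,0.2],8],[6,[0.5,-0.2,0.5],16],[6,[0.5,-0.2,0.5],24],[6,[0.5,-0.2,0.5],29.4],[6,[0.5,-0.2,0.5],29.4],[6,[0.5,-0.2,0.5],29.4]]' 25;python3 -c "
from h import *
plan(450,-300,270,-17)
import pickle
pickle.dump(cam('wrist'),open('w17.pkl','wb'))
save('wrist','w17')
"
```

```text
time_s: 22.0
ee_pos: [449.9, -299.7, 270.0]
ee_rot: [-89.8, 0.5, -16.9]
force: [0.3, -1.2, 0.4]
gripper_width: 59.9
at [ 449.9 -299.7  270. ] [-89.8    0.51 -16.88] t 22.0 | shift cm [ 0.02  0.   -0.03] turn 0.1 | F [ 0.3 -1.2  0.4] w 59.9 q6 -18.0
```

View pics/w17.png

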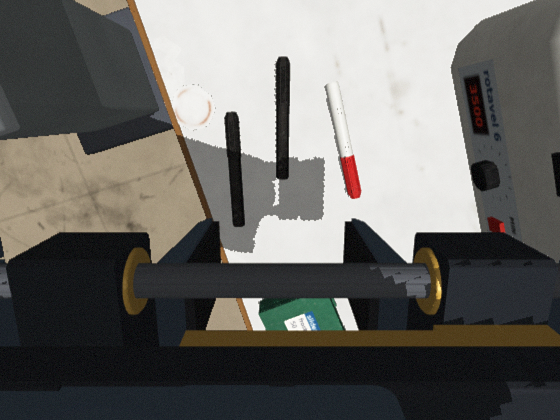

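```bash
python3 - <<'E'
from h import *
import pickle
mm=pickle.load(open('w17.pkl','rb'))
i=cv2.imread('pics/w17_full.png')
g=i.max(2)
def seg(mask,x0,y0,x1,y1,nm):
    m=np.zeros_like(mask); m[y0:y1,x0:x1]=mask[y0:y1,x0:x1]
    n,l,st,ce=cv2.connectedComponentsWithStats(m); k=1+st[1:,4].argmax()
    ys,xs=np.where(l==k); P=np.array([onz('wrist',x,y,8,mm)[:2] for x,y in zip(xs,ys)])
    c=P.mean(0); w,v=np.linalg.eigh(np.cov((P-c).T)); a=v[:,1]; a*=np.sign(a[1]); t=(P-c)@a; s=(P-c)@np.array([-a[1],a[0]])
    lo,hi=np.percentile(t,.3),np.percentile(t,99.7)
    print(nm,'len',hi-lo,'wid',np.ptp(s),'centre',(c+a*(lo+hi)/2).round(1),'ang',np.degrees(np.arctan2(a[1],a[0])).round(2),'+end',(c+a*hi).round(1),'-end',(c+a*lo).round(1))
    # width profile
    print('   width profile -→+',[round(np.ptp(s[(t>=b)&(t<b+14)]),1) for b in np.arange(lo,hi-10,15)])
seg((g<70).astype(np.uint8),262,40,300,190,'mid')
seg((g<70).astype(np.uint8),215,100,255,235,'near')
hsv=cv2.cvtColor(i,cv2.COLOR_BGR2HSV)
seg(((hsv[...,1]>120)).astype(np.uint8),330,140,375,205,'redcap')
z=cv2.resize(i[45:235,215:370],None,fx=3.1,fy=3.1,interpolation=cv2.INTER_CUBIC); cv2.imwrite('pics/w17z.png',cv2.convertScaleAbs(z,alpha=1.6,beta=20))
E
```

```text
mid len 134.09345985538926 wid 14.42988981967829 centre [ 464.5 -242.8] ang 72.81 +end [ 484.4 -178.7] -end [ 444.7 -306.8]
   width profile -→+ [np.float64(14.1), np.float64(14.0), np.float64(13.9), np.float64(13.8), np.float64(13.7), np.float64(13.6), np.float64(13.5), np.float64(14.4), np.float64(14.3)]
near len 134.09665203470206 wid 16.32074126383802 centre [ 393.9 -283.3] ang 75.26 +end [ 411.  -218.4] -end [ 376.9 -348.1]
   width profile -→+ [np.float64(15.0), np.float64(14.8), np.float64(15.0), np.float64(15.1), np.float64(14.8), np.float64(15.4), np.float64(16.3), np.float64(15.3), np.float64(15.1)]
redcap len 50.37717035815635 wid 15.848111575811206 centre [ 522.8 -329.6] ang 87.14 +end [ 524.  -304.4] -end [ 521.5 -354.8]
   width profile -→+ [np.float64(15.7), np.float64(15.8), np.float64(15.7)]
```

View pics/w17z.png

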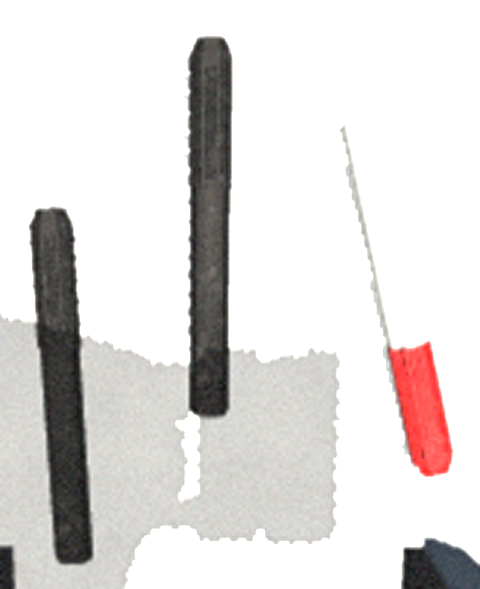

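```bash
python3 -c "
from h import *
plan(445.6,-304,40,-17.2)"
```

```text
at [ 449.9 -299.7  270. ] [-89.8    0.51 -16.9 ] t 22.05 | shift cm [-0.08 23.   -0.62] turn 0.3 | F [-0.3 -0.5 -0.1] w 60.2 q6 -18.0
```

```bash

python3 -m handwheel '[[4,[-0.1,5,-0.6],0.3],[4,[-0.1,10,-0.6],0.3],[4,[-0.1,15,-0.6],0.3],[4,[-0.1,20,-0.6],0.3],[4,[-0.1,23,-0.6],0.3],[4,[-0.1,23,-0.6],0.3],[4,[-0.1,23,-0.6],0.3]]' 3;python3 -c "
from h import *
plan(445.6,-304,5,-17.2)
save('wrist','w18')"
```

```text
time_s: 22.75
ee_pos: [446.0, -304.1, 40.6]
ee_rot: [-89.8, 0.5, -17.2]
force: [0.7, -0.4, 1.0]
gripper_width: 40.3
at [ 446.  -304.1   40.6] [-89.81   0.49 -17.16] t 22.75 | shift cm [-0.01  3.56 -0.01] turn 0.0 | F [ 0.7 -0.4  1. ] w 40.3 q6 -18.4
```

View pics/w18.png

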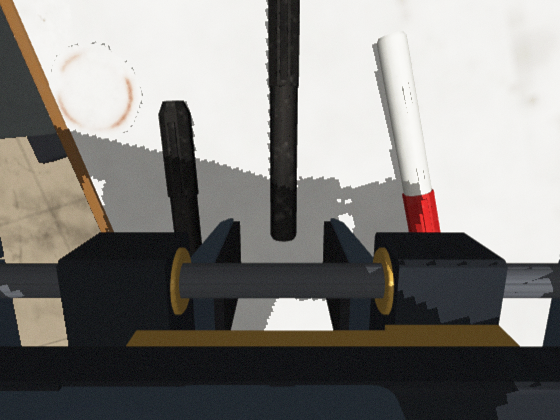

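```bash

python3 -m handwheel '[[4,[0,2,0],0],[4,[0,3.55,0],0],[4,[0,3.55,0],0],[3,[0,3.55,0],0],[2,[0,3.55,0],0],[0.8,[0,3.55,0],0],[0.8,[0,3.55,0],0],[0.8,[0,3.55,0],0],[0.8,[0,3.55,0],0],[0.8,[0,3.55,0],0]]' 3;
python3 -m handwheel '[[0.8,[0,0,0],0],[0.8,[0,0,0],0],[0.8,[0,-1,0],0],[0.8,[0,-2,0],0],[0.8,[0,-3,0],0],[0.8,[0,-4,0],0]]' 3;python3 -c "
from h import *
plan(445.6,-304,5,-17.2)
save('wrist','w19'); save('scene','s19',(280,260,420,370),5.5)"
```

```text
time_s: 23.8
ee_pos: [446.9, -304.8, 6.6]
ee_rot: [-89.9, 0.3, -17.2]
force: [-0.1, 0.1, 3.9]
gripper_width: 9.1
time_s: 24.4
ee_pos: [447.3, -305.0, 47.7]
ee_rot: [-89.9, 0.3, -17.2]
force: [0.3, 0.1, 0.5]
gripper_width: 9.4
at [ 447.3 -305.    47.7] [-89.89   0.25 -17.17] t 24.4 | shift cm [-0.17  4.28  0.04] turn 0.0 | F [0.3 0.1 0.5] w 9.4 q6 -18.4
```

View pics/w19.png

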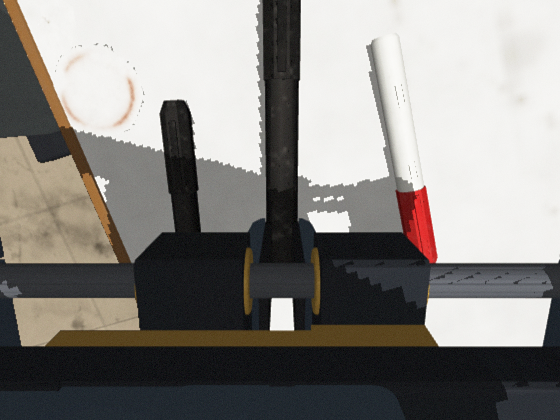

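View pics/s19.png

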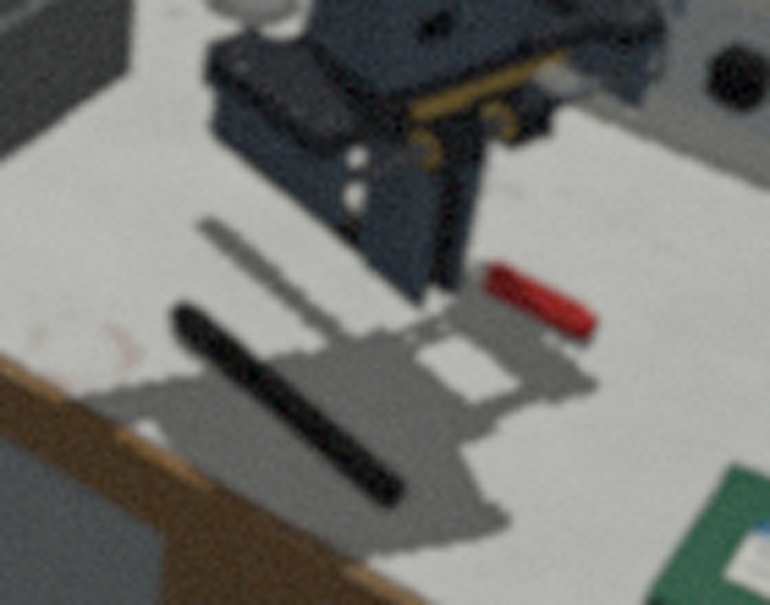

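```bash
python3 - <<'E'
from h import *
p,Rt,s=tool()
for th in (0,10,20,30,40,60,90):
    for L in (40,84,128):
        c,sn=np.cos(np.radians(th)),np.sin(np.radians(th))
        print(th,L,proj('wrist',p+Rt@np.array([0,-1.4+L*sn-6,L*c])).round(0), proj('scene',p+Rt@np.array([0,-1.4+L*sn,L*c])).round(0))
E
python3 -c "
import cv2
i=cv2.imread('pics/s19_full.png')
cv2.imwrite('pics/s19z.png',cv2.resize(i[210:350,290:420],None,fx=4.2,fy=4.2,interpolation=cv2.INTER_CUBIC))"
```

```text
0 40 [284. 175.] [343. 300.]
0 84 [284.  70.] [331. 291.]
0 128 [284. -50.] [320. 281.]
10 40 [284. 174.] [343. 303.]
10 84 [284.  77.] [331. 296.]
10 128 [284. -24.] [320. 289.]
20 40 [284. 175.] [343. 306.]
20 84 [284.  87.] [332. 302.]
20 128 [283.   4.] [321. 298.]
30 40 [284. 179.] [344. 309.]
30 84 [284. 101.] [333. 308.]
30 128 [283.  32.] [322. 307.]
40 40 [284. 185.] [345. 312.]
40 84 [283. 117.] [334. 314.]
40 128 [283.  60.] [325. 315.]
60 40 [284. 201.] [347. 317.]
60 84 [283. 153.] [340. 325.]
60 128 [283. 116.] [333. 332.]
90 40 [284. 232.] [353. 324.]
90 84 [283. 212.] [351. 339.]
90 128 [283. 197.] [349. 354.]
```

View pics/s19z.png

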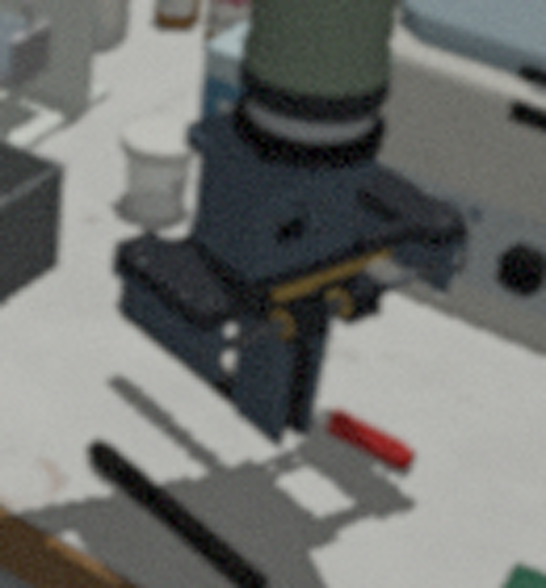

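```bash

python3 -m handwheel '[[0.88,[0,0,0],0],[0.9,[0,0,0],0],[0.9,[0,0,0],0]]' 3;
python3 -m handwheel '[[0.92,[0,0,0],0],[0.92,[0,0,0],0]]' 3;python3 -c "
from h import *
save('wrist','w20')"

```

```text
time_s: 24.8
ee_pos: [447.9, -305.4, 48.2]
ee_rot: [-89.9, 0.1, -17.2]
force: [0.6, 0.3, -0.4]
gripper_width: 9.0
time_s: 25.0
ee_pos: [447.7, -305.3, 47.8]
ee_rot: [-89.9, 0.2, -17.2]
force: [-0.9, 0.0, -0.4]
gripper_width: 9.4
```

View pics/w20.png

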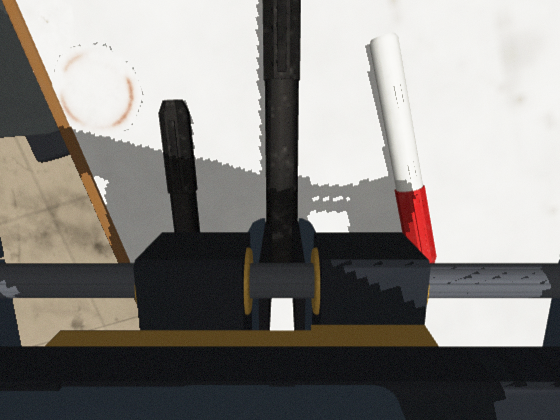

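```bash

python3 -m handwheel '[[0.96,[0,0,0],0],[0.96,[0,0,0],0]]' 3;python3 -c "
from h import *
save('wrist','w21')"
python3 -m handwheel '[[0.99,[0,0,0],0],[0.99,[0,0,0],0]]' 3;python3 -c "
from h import *
save('wrist','w22')
a=cv2.imread('pics/w20_full.png').astype(int)
for n in ('w21','w22'):
    b=cv2.imread(f'pics/{n}_full.png').astype(int)
    print(n,np.abs(a-b)[0:230,255:310].mean(), np.where(b[0:240,284].max(1)>60)[0][:5])
"

```

```text
time_s: 25.25
ee_pos: [447.7, -305.3, 47.8]
ee_rot: [-89.9, 0.2, -17.2]
force: [0.2, 0.2, -0.2]
gripper_width: 9.9
time_s: 25.5
ee_pos: [447.7, -305.3, 47.9]
ee_rot: [-89.9, 0.2, -17.2]
force: [-0.3, -0.0, -0.3]
gripper_width: 9.9
w21 134.4031884057971 [0 1 2 3 4]
w22 134.68266139657445 [0 1 2 3 4]
```

View pics/w21.png

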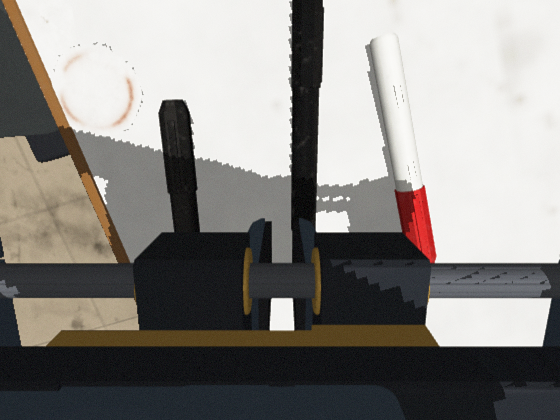

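View pics/w22.png

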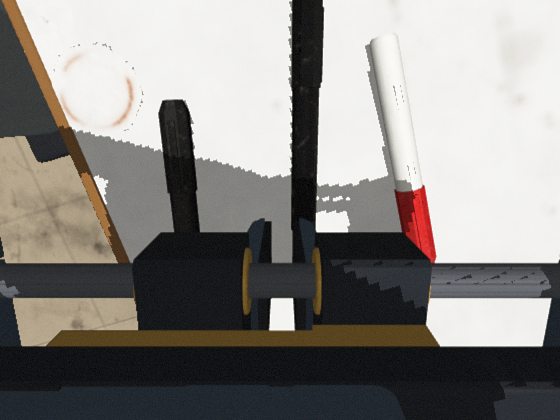

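```bash

python3 -m handwheel '[[2,[0,0,0],0],[3,[0,0,0],0],[4,[0,-3,0],0],[4,[0,-8,0],0],[4,[0,-13,0],0],[4,[0,-18,0],0],[4,[0,-22,0],0],[4,[0,-22,0],0],[4,[0,-22,0],0]]' 3;python3 -c "
from h import *
plan(449.9,-300,270,-17.2)
import pickle
pickle.dump(cam('wrist'),open('w23.pkl','wb'))
save('wrist','w23')
for u,v in [(316,150),(357,150),(268,133)]: print(onz('top',u,v,0).round(0),onz('top',u,v,100).round(0))
"
```

```text
time_s: 26.45
ee_pos: [448.3, -305.9, 268.5]
ee_rot: [-90.0, 0.1, -17.2]
force: [-0.3, 0.2, -0.2]
gripper_width: 39.8
at [ 448.3 -305.9  268.5] [-8.995e+01  7.000e-02 -1.717e+01] t 26.45 | shift cm [-0.02 -0.15  0.61] turn 0.0 | F [-0.3  0.2 -0.2] w 39.8 q6 -18.4
[780. -45.   0.] [749. -36. 100.]
[ 779. -169.    0.] [ 749. -151.  100.]
[834. 100.   0.] [800.  99. 100.]
```

View pics/w23.png

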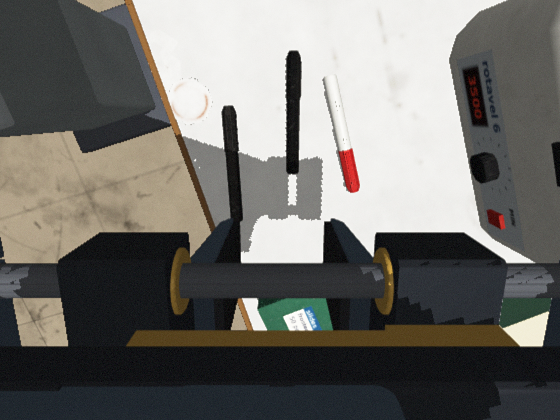

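```bash
cat >> h.py <<'E'
def seg(im,mm,box,nm,red=False,z=8):
    x0,y0,x1,y1=box; hsv=cv2.cvtColor(im,cv2.COLOR_BGR2HSV)
    mask=((hsv[...,1]>120) if red else (im.max(2)<70)).astype(np.uint8)
    m=np.zeros_like(mask); m[y0:y1,x0:x1]=mask[y0:y1,x0:x1]
    n,l,st,ce=cv2.connectedComponentsWithStats(m); k=1+st[1:,4].argmax()
    ys,xs=np.where(l==k); P=np.array([onz('wrist',x,y,z,mm)[:2] for x,y in zip(xs,ys)])
    c=P.mean(0); w,v=np.linalg.eigh(np.cov((P-c).T)); a=v[:,1]; a=a*np.sign(a[1]); t=(P-c)@a
    lo,hi=np.percentile(t,.3),np.percentile(t,99.7)
    print(nm,'len',round(hi-lo,1),'centre',(c+a*(lo+hi)/2).round(1),'ang',np.degrees(np.arctan2(a[1],a[0])).round(2),'+end',(c+a*hi).round(1),'-end',(c+a*lo).round(1))
    return c,a,lo,hi
E
python3 - <<'E'
from h import *
import pickle
mm=pickle.load(open('w23.pkl','rb')); i=cv2.imread('pics/w23_full.png')
c,a,lo,hi=seg(i,mm,(275,40,315,185),'mid'); g=c+a*(hi-45); print(g); plan(*g,60,-17)
seg(i,mm,(215,95,250,222),'near'); seg(i,mm,(325,130,375,205),'red',True)
E
```

```text
mid len 133.7 centre [ 477.9 -248. ] ang 72.34 +end [ 498.2 -184.3] -end [ 457.7 -311.7]
[ 484.57813112 -227.20937262]
at [ 447.7 -305.5  267. ] [-89.89   0.25 -17.17] t 26.5 | shift cm [ 1.31 20.71  8.53] turn -0.2 | F [-0.3 -0.  -0.2] w 39.8 q6 -18.4
near len 134.2 centre [ 393.8 -283.1] ang 74.91 +end [ 411.3 -218.3] -end [ 376.3 -347.9]
red len 50.3 centre [ 522.8 -329.7] ang 87.38 +end [ 523.9 -304.6] -end [ 521.6 -354.8]
```

```bash

python3 -m handwheel '[[4,[0.4,4,3],-0.2],[4,[0.8,8,6],0.3],[4,[1.3,13,8.5],0.5],[4,[1.3,17,8.5],0.5],[4,[1.3,21,8.5],0.5],[4,[1.3,23,8.5],0.5],[4,[1.3,23,8.5],0.5],[4,[1.3,23,8.5],0.5]]' 3;python3 -c "
from h import *
plan(484.6,-227.2,4,-17.7)
save('wrist','w24')"
```

```text
time_s: 27.3
ee_pos: [483.7, -227.0, 36.2]
ee_rot: [-89.9, 0.4, -17.7]
force: [0.5, -0.2, 0.2]
gripper_width: 40.0
at [ 483.7 -227.    36.2] [-89.87   0.4  -17.67] t 27.3 | shift cm [0.11 3.22 0.  ] turn 0.0 | F [ 0.5 -0.2  0.2] w 40.0 q6 -8.8
```

View pics/w24.png

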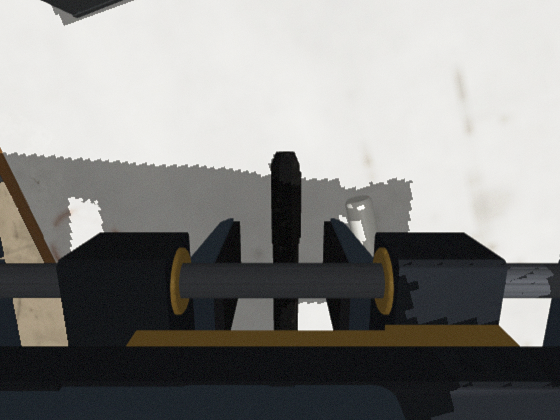

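```bash

python3 -m handwheel '[[2.8,[0.1,0,0],0],[2.8,[0.1,0,0],0],[2.8,[0.1,2,0],0],[2.8,[0.1,3.2,0],0],[2,[0.1,3.2,0],0],[0.8,[0.1,3.2,0],0],[0.8,[0.1,3.2,0],0],[0.8,[0.1,3.2,0],0],[0.8,[0.1,3.2,0],0],[0.8,[0.1,3.2,0],0]]' 3;
python3 -m handwheel '[[0.8,[0,0,0],0],[0.8,[0,-2,0],0],[0.8,[0,-4,0],0],[0.8,[0,-7,0],0],[0.8,[0,-10,0],0],[0.8,[0,-14,0],0],[0.8,[0,-18,0],0],[0.8,[0,-23,0],0],[0.8,[0,-25,0],0],[0.8,[0,-25,0],0]]' 3;python3 -c "
from h import *
plan(729,-7,245,2.9)
save('wrist','w25')"
```

```text
time_s: 28.35
ee_pos: [485.6, -227.8, 5.6]
ee_rot: [-89.9, 0.2, -17.7]
force: [-0.8, 0.7, -1.4]
gripper_width: 14.8
time_s: 29.35
ee_pos: [487.9, -229.3, 259.4]
ee_rot: [-90.0, -0.2, -17.7]
force: [0.6, -0.5, -1.6]
gripper_width: 14.8
at [ 487.9 -229.3  259.4] [-89.97  -0.25 -17.68] t 29.35 | shift cm [16.21  1.53 28.5 ] turn -20.6 | F [ 0.6 -0.5 -1.6] w 14.8 q6 -8.8
```

View pics/w25.png

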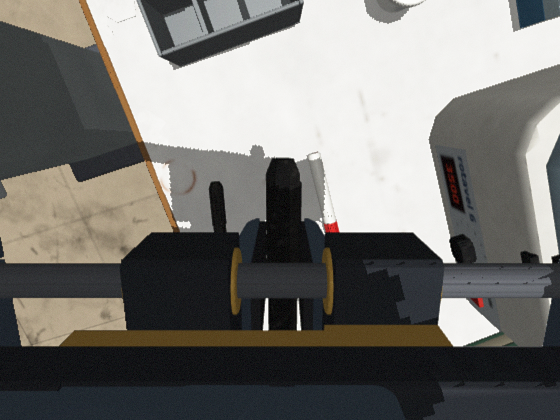

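```bash
python3 -c "
from h import *
plan(530,-1,255,2.9); plan(729,-1,250,2.9)"
```

```text
at [ 486.7 -228.7  256.7] [-8.992e+01  5.000e-02 -1.768e+01] t 29.4 | shift cm [-2.79  0.21 23.01] turn -20.6 | F [-0.4  0.5 -0.4] w 14.6 q6 -8.8
at [ 486.7 -228.7  256.7] [-8.992e+01  5.000e-02 -1.768e+01] t 29.4 | shift cm [16.18  0.7  29.05] turn -20.6 | F [-0.4  0.5 -0.4] w 14.6 q6 -8.8
```

```bash

python3 -m handwheel '[[0.8,[-0.3,0,3],-3],[0.8,[-0.7,0,7],-7],[0.8,[-1.2,0,11],-11],[0.8,[-1.8,0,15],-15],[0.8,[-2.3,0,19],-19],[0.8,[-2.5,0.2,23],-20.6],[0.8,[2,0.3,24.5],-20.6],[0.8,[6,0.5,26],-20.6],[0.8,[11,0.6,27.5],-20.6],[0.8,[14,0.7,28.5],-20.6]]' 3;python3 -c "
from h import *
plan(729,-1,235,2.9)"
```

```text
time_s: 30.4
ee_pos: [708.2, 0.6, 246.2]
ee_rot: [-89.9, 0.3, 2.9]
force: [0.4, 0.4, 0.8]
gripper_width: 14.8
at [7.082e+02 6.000e-01 2.462e+02] [-89.91   0.27   2.95] t 30.4 | shift cm [ 2.08  1.11 -0.27] turn 0.0 | F [0.4 0.4 0.8] w 14.8 q6 -3.9
```

```bash

python3 -m handwheel '[[0.8,[1,0.5,-0.1],0],[0.8,[2.1,1.1,-0.1],0],[0.8,[2.1,1.1,-0.1],0],[0.8,[2.1,1.1,-0.1],0]]' 3;python3 -c "
from h import *
plan(729,-1,225,2.9)
save('wrist','w26');save('scene','s26',(250,110,370,210),6)"
```

```text
time_s: 30.8
ee_pos: [727.9, 0.7, 234.6]
ee_rot: [-89.9, 0.4, 2.9]
force: [-0.8, -0.5, -0.0]
gripper_width: 15.0
at [7.279e+02 7.000e-01 2.346e+02] [-89.9    0.39   2.95] t 30.8 | shift cm [ 0.11  0.96 -0.18] turn 0.0 | F [-0.8 -0.5 -0. ] w 15.0 q6 -3.8
```

View pics/w26.png

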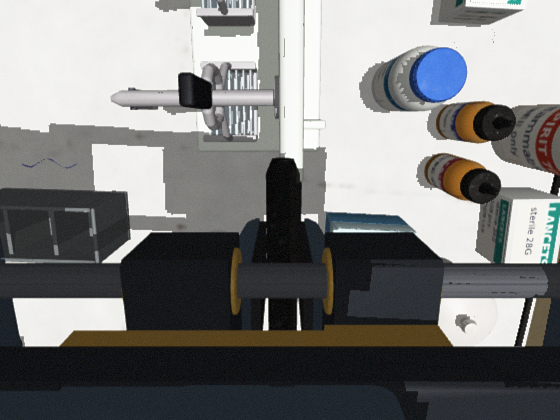

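View pics/s26.png

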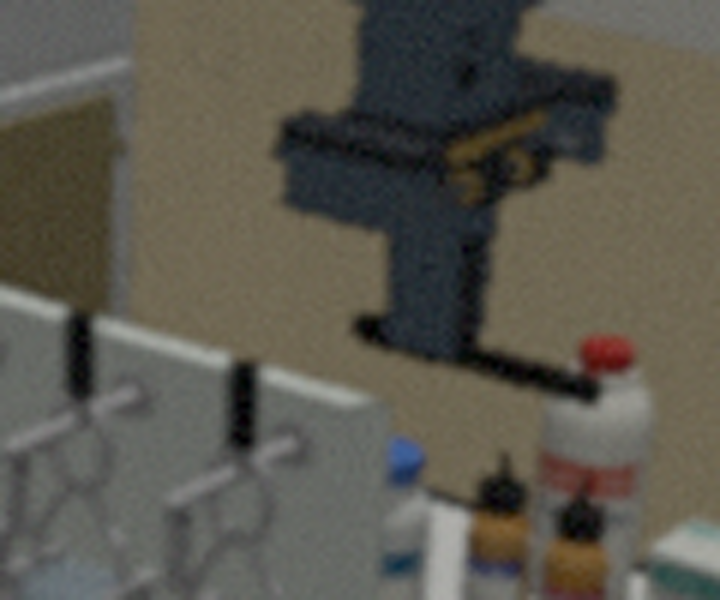

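```bash
python3 -c "
from h import *
i=cv2.imread('pics/w26_full.png')
cv2.imwrite('pics/z26.png',cv2.resize(i[60:240,220:360],None,fx=3.3,fy=3.3,interpolation=cv2.INTER_CUBIC))
for q in [(281,150),(302,150),(292,160)]: print(q,onz('wrist',*q,204).round(1))
"
```

```text
(281, 150) [724.5  47.9 204. ]
(302, 150) [735.8  48.5 204. ]
(292, 160) [730.7  42.8 204. ]
```

View pics/z26.png

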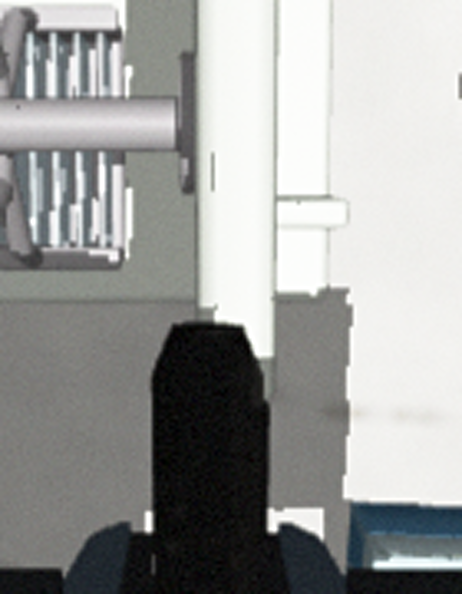

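```bash
python3 -c "
from h import *
for q,z in [((302,167.6),204),((291,167.6),204),((310,148),8),((240,97.6),165),((265,98),165),((280,120),204),((302,120),204)]: print(q,onz('wrist',*q,z).round(1))
"
```

```text
(302, 167.6) [736.4  38.9 204. ]
(291, 167.6) [730.4  38.6 204. ]
(310, 148) [755.2  31.9   8. ]
(240, 97.6) [697.2  75.3 165. ]
(265, 98) [712.8  75.9 165. ]
(280, 120) [723.1  63.8 204. ]
(302, 120) [734.8  64.4 204. ]
```

```bash

python3 -m handwheel '[[0.8,[0.1,1,0],0],[0.8,[0.1,2,0],0],[0.8,[0.1,2.6,0],0],[0.8,[0.1,3,0],0],[0.8,[0.1,3.4,0],0],[0.8,[0.1,3.8,0],0],[0.8,[0.1,4.2,0],0],[0.8,[0.1,4.2,0],0]]' 3;python3 -c "
from h import *
plan(729,-1,225,2.9)
save('wrist','w27');save('scene','s27',(250,110,370,210),6)"
```

```text
time_s: 31.7
ee_pos: [729.0, 0.7, 193.6]
ee_rot: [-89.9, 0.3, 2.9]
force: [0.8, -0.6, -0.3]
gripper_width: 14.9
at [7.290e+02 7.000e-01 1.936e+02] [-89.91   0.26   2.94] t 31.7 | shift cm [-0.02 -3.14 -0.16] turn 0.0 | F [ 0.8 -0.6 -0.3] w 14.9 q6 -3.8
```

View pics/s27.png

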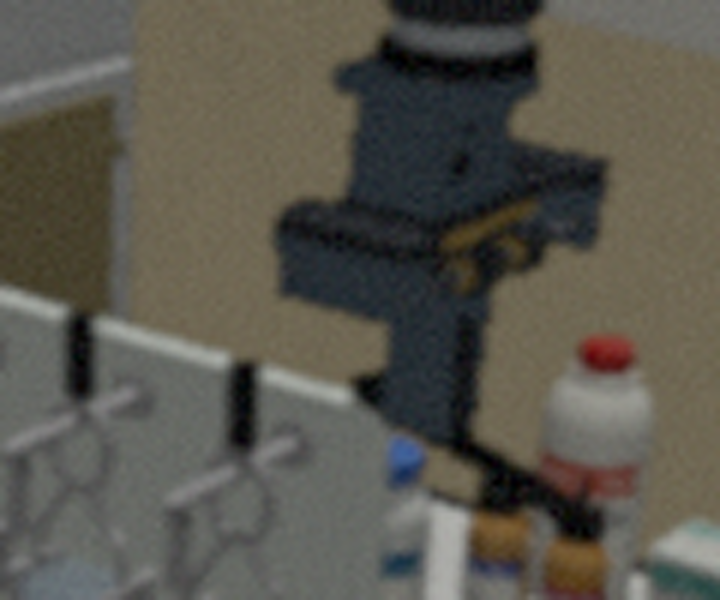

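View pics/w27.png

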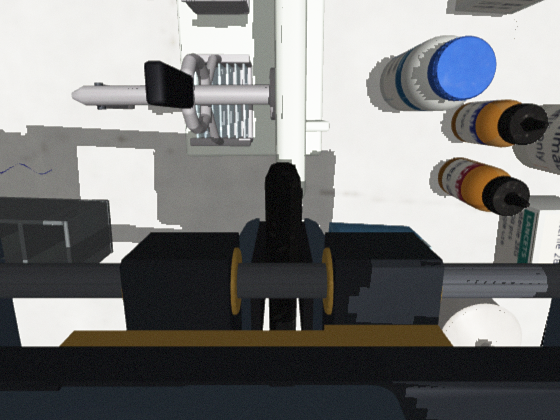

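```bash

python3 -m handwheel '[[0.8,[0,0.5,0],0],[0.8,[0,1,0],0],[0.8,[0,1.5,0],0],[0.8,[0,2,0],0],[0.8,[0,2.5,0],0],[0.8,[0,3,0],0],[0.8,[0,3.5,0],0],[0.8,[0,3.5,0],0]]' 3;python3 -c "
from h import *
plan(729,-1,225,2.9)
save('wrist','w28');save('scene','s28',(250,110,370,210),6)"
```

```text
time_s: 32.6
ee_pos: [728.4, 0.8, 157.6]
ee_rot: [-89.9, 0.3, 2.9]
force: [0.1, -0.5, -1.3]
gripper_width: 14.9
at [728.4   0.8 157.6] [-89.9    0.35   2.94] t 32.6 | shift cm [ 0.01 -6.74 -0.17] turn 0.0 | F [ 0.1 -0.5 -1.3] w 14.9 q6 -3.8
```

View pics/s28.png

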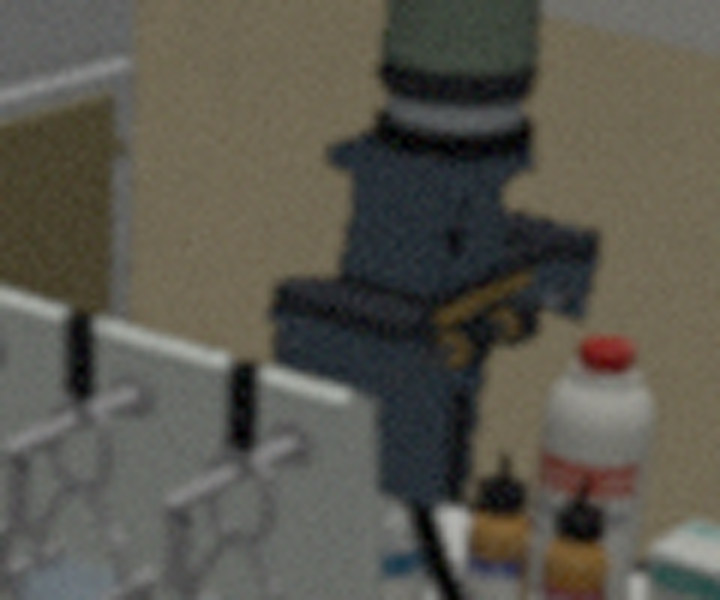

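View pics/w28.png

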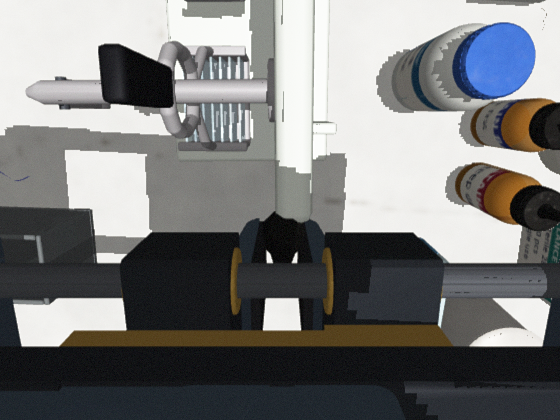

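```bash

python3 -m handwheel '[[0.8,[0,-2,0],0],[0.8,[0,-5,0],0],[0.8,[0,-8,0],0],[0.8,[0,-8,0],0],[0.8,[-4,-8,-1],0],[0.8,[-8,-8,-3],0],[0.8,[-12,-8,-5],0],[0.8,[-16,-8,-8],0],[0.8,[-20,-8,-12],0],[0.8,[-24,-8,-15],0]]' 3;python3 -c "
from h import *
plan(485,-150,230,1)
save('scene','s29',(250,110,370,210),6)"
```

```text
time_s: 33.7
ee_pos: [500.5, -158.0, 238.9]
ee_rot: [-89.9, 0.3, 3.0]
force: [-0.1, -0.8, 0.1]
gripper_width: 14.7
at [ 500.5 -158.   238.9] [-89.9    0.28   2.98] t 33.7 | shift cm [-1.5   0.9   0.88] turn 2.0 | F [-0.1 -0.8  0.1] w 14.7 q6 -21.7
```

View pics/s29_full.png

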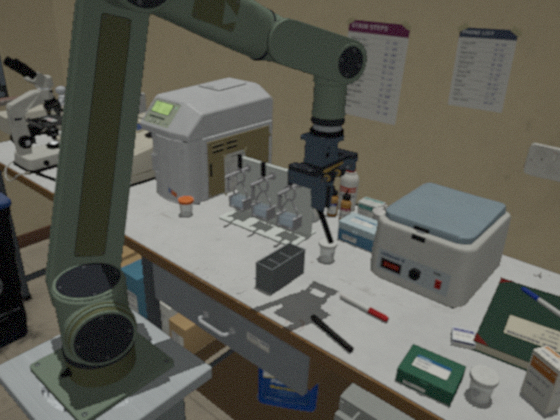

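```bash

python3 -m handwheel '[[0.8,[-0.8,0.4,0.4],1],[0.8,[-1.5,0.9,0.9],2],[0.8,[-1.5,0.9,0.9],2],[0.8,[-1.5,0.9,0.9],2]]' 3;python3 -c "
from h import *
import pickle
plan(485,-150,230,1)
pickle.dump(cam('wrist'),open('w30.pkl','wb'))
save('wrist','w30')
save('scene','s30',(270,170,370,270),6)
p,Rt,s=tool(); print(proj('scene',p),p)"
```

```text
time_s: 34.15
ee_pos: [479.2, -153.1, 230.1]
ee_rot: [-90.1, 0.7, 0.9]
force: [0.5, -0.1, -0.8]
gripper_width: 14.7
at [ 479.2 -153.1  230.1] [-90.1    0.68   0.86] t 34.15 | shift cm [ 0.59 -0.    0.3 ] turn -0.1 | F [ 0.5 -0.1 -0.8] w 14.7 q6 -19.6
[313.31048737 212.40016397] [ 479.56521066 -153.32190927  230.27654345]
```

View pics/w30.png

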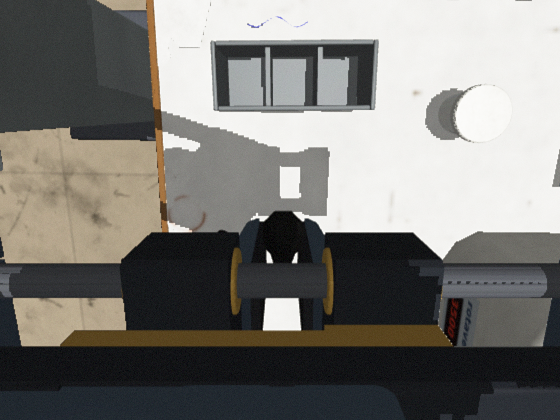

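View pics/s30.png

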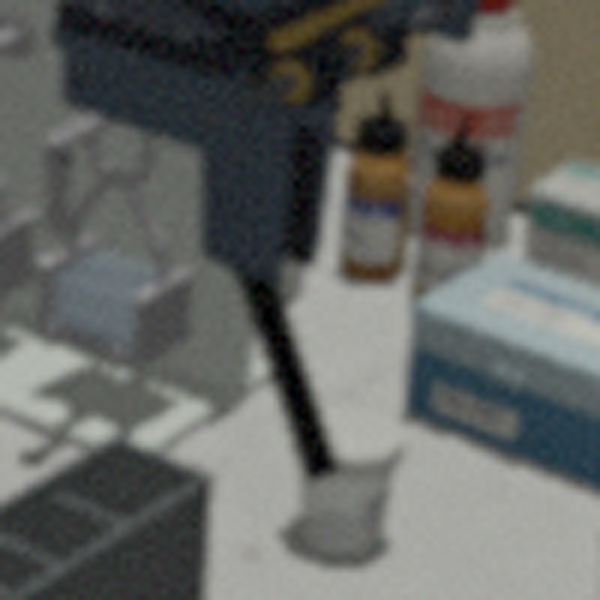

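```bash
python3 - <<'E'
from h import *
import pickle
mm=pickle.load(open('w30.pkl','rb'))
C=[onz('wrist',*q,75,mm)[:2].round(1) for q in [(212.5,41),(377.5,40.5),(375.5,109),(215.5,110)]]
print(C,np.mean(C,0)); 
for q in [(268,75),(321,75)]: print(onz('wrist',*q,75,mm).round(1))
p,Rt,s=tool(); n=Rt[:,0]
for q in [(323.3,247.6),(312,217)]:
    c,d=ray('scene',*q); X=c+d*((p-c)@n)/(d@n); print('pen pt tool frame',(Rt.T@(X-p)).round(1), X.round(1))
print(onz('wrist',483,113,56,mm))
E
```

```text
[array([418.5, -31. ]), array([552.7, -29. ]), array([555.1, -82.9]), array([419.3, -85.6])] [486.4   -57.125]
[463.9 -56.7  75. ]
[507.9 -56.2  75. ]
pen pt tool frame [ -0.   79.5 -35.5] [ 479.2 -189.   150.8]
pen pt tool frame [-0.  12.8  2.7] [ 479.4 -150.7  217.5]
[655.74794795 -84.95763194  56.        ]
```

```bash
python3 -c "
from h import *
plan(531,-32.5,180,1)"
python3 -m handwheel '[[0.8,[2,0,4],0],[0.8,[4,1,8],0],[0.8,[5.2,2,11.5],0],[0.8,[5.2,4,12.1],0],[0.8,[5.2,5,12.1],0],[0.8,[5.2,5,12.1],0],[0.8,[5.2,5,12.1],0]]' 3;python3 -c "
from h import *
import pickle
plan(531,-32.5,115,1)
save('wrist','w31')
save('scene','s31',(250,190,350,290),6)
p,Rt,s=tool()
print('tip expected', (p+Rt@np.array([0,79.5,-35.5])).round(1))"
```

```text
at [ 479.6 -153.3  230.3] [-90.12   0.66   0.86] t 34.25 | shift cm [ 5.38  4.94 12.01] turn -0.1 | F [-0.1 -0.7 -0. ] w 14.8 q6 -19.6
time_s: 34.95
ee_pos: [529.5, -32.3, 179.8]
ee_rot: [-90.1, 0.6, 0.8]
force: [0.4, 0.2, 0.5]
gripper_width: 14.7
at [529.5 -32.3 179.8] [-90.13   0.63   0.82] t 34.95 | shift cm [ 0.22  6.47 -0.01] turn -0.2 | F [0.4 0.2 0.5] w 14.7 q6 -5.3
tip expected [529.5 -68.1 100.9]
```

View pics/s31.png

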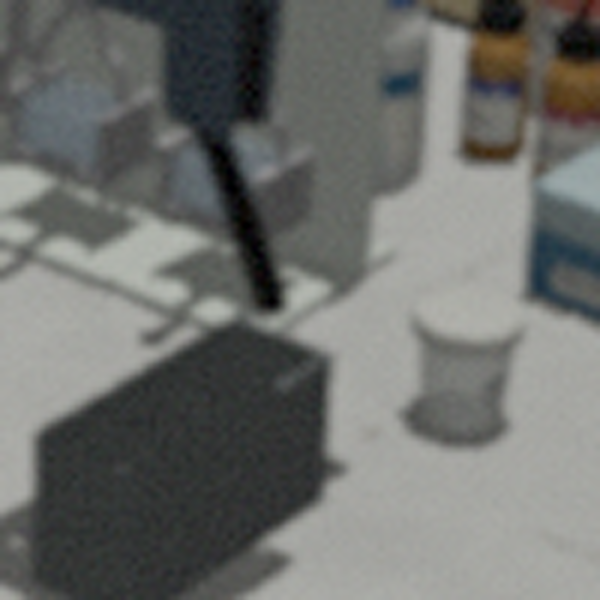

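View pics/w31.png

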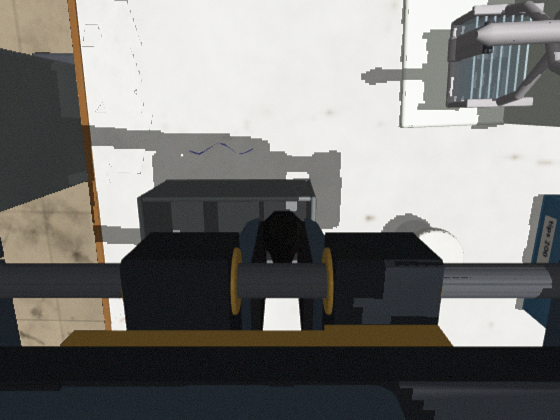

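```bash

python3 -m handwheel '[[0.8,[0.2,1.5,0],0],[0.8,[0.2,3,0],0],[0.8,[0.2,4.5,0],0],[0.8,[0.2,5.5,0],0],[0.8,[0.2,6.5,0],0],[0.8,[0.2,6.5,0],0]]' 3;python3 -c "
from h import *
plan(531,-60,100,1)
save('scene','s32',(250,190,350,290),6)"
```

```text
time_s: 35.65
ee_pos: [530.5, -32.8, 114.5]
ee_rot: [-90.1, 0.7, 0.8]
force: [-0.4, -0.2, -0.7]
gripper_width: 14.8
at [530.5 -32.8 114.5] [-90.13   0.65   0.76] t 35.65 | shift cm [ 0.03  1.46 -2.71] turn -0.2 | F [-0.4 -0.2 -0.7] w 14.8 q6 -5.3
```

View pics/s32.png

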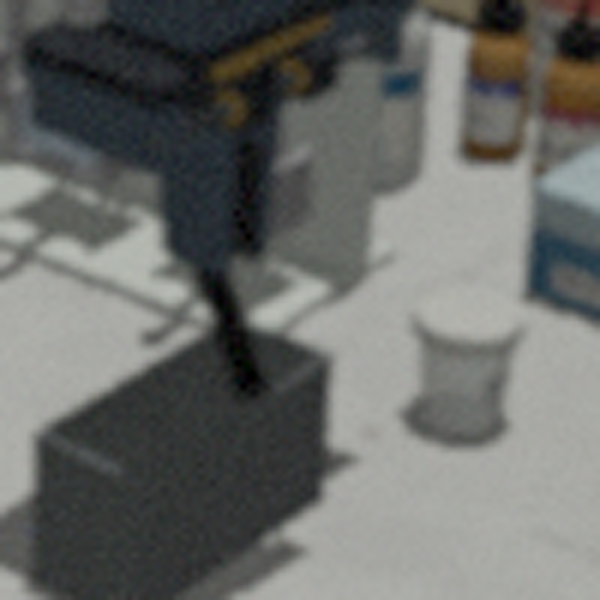

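```bash
python3 -c "
from h import *
for P in [(508,-85,75),(464,-85,75),(555,-85,75),(418,-85,75),(530,-62,75),(510,-57,75),(530,-85,75)]:
    q=proj('scene',P); print(P,((q-[250,190])*6).round(0))
"
```

```text
(508, -85, 75) [269. 389.]
(464, -85, 75) [203. 429.]
(555, -85, 75) [336. 349.]
(418, -85, 75) [131. 472.]
(530, -62, 75) [259. 352.]
(510, -57, 75) [222. 365.]
(530, -85, 75) [301. 370.]
```

```bash

python3 -m handwheel '[[0.8,[0,0,-0.6],0],[0.8,[0,0.2,-1.2],0],[0.8,[0,0.5,-1.8],0],[0.8,[0,0.8,-2.3],0],[0.8,[0,1,-2.7],0],[0.8,[0,1.2,-2.7],0],[0.8,[0,1.2,-2.7],0]]' 3;python3 -c "
from h import *
plan(531,-60,100,1)
save('scene','s33',(250,190,350,290),6)"
```

```text
time_s: 36.4
ee_pos: [531.0, -60.0, 102.9]
ee_rot: [-90.1, 0.6, 0.8]
force: [-0.0, -0.9, -0.4]
gripper_width: 15.0
at [531.  -60.  102.9] [-90.13   0.62   0.76] t 36.4 | shift cm [ 0.    0.29 -0.  ] turn -0.2 | F [-0.  -0.9 -0.4] w 15.0 q6 -8.2
```

View pics/s33.png

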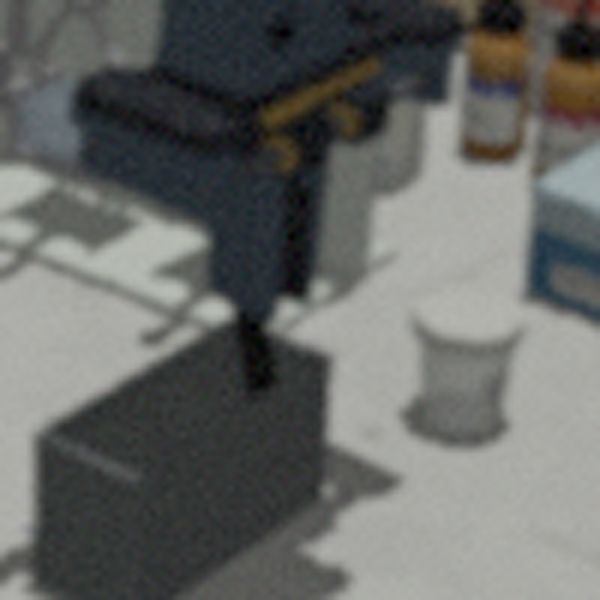

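```bash

python3 -m handwheel '[[2,[0,0,0],0],[3,[0,0,0],0],[4,[0,0,0],0],[4.5,[0,0,0],0],[4.5,[0,-1,0],0],[4.5,[0,-4,0],0],[4.5,[0,-8,0],0],[4.5,[0,-12,0],0],[4.5,[0,-16,0],0],[4.5,[0,-16,0],0]]' 3;python3 -c "
from h import *
plan(448,-305,268,-17)
save('scene','s34',(250,190,350,290),6)"
```

```text
time_s: 37.45
ee_pos: [535.9, -59.8, 270.0]
ee_rot: [-90.2, -0.1, 0.8]
force: [0.3, -0.9, 0.4]
gripper_width: 45.0
at [535.9 -59.8 270. ] [-90.24  -0.15   0.77] t 37.45 | shift cm [ -9.12   0.28 -24.4 ] turn 17.8 | F [ 0.3 -0.9  0.4] w 45.0 q6 -8.2
```

View pics/s34.png

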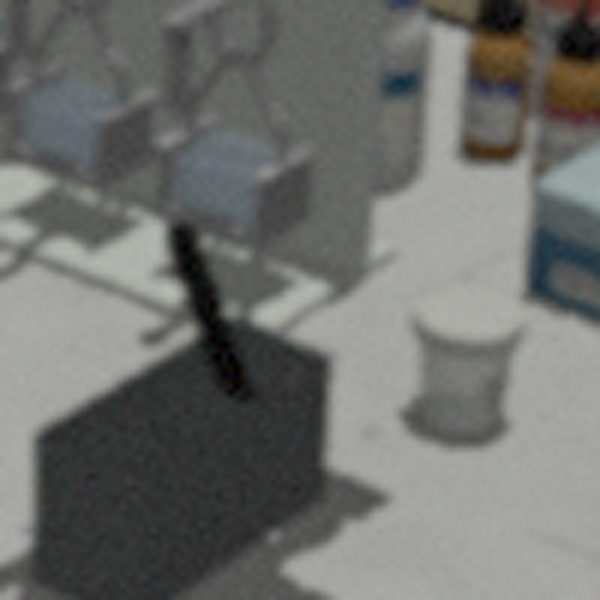

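```bash

python3 -m handwheel '[[4.5,[-2,0,-4],3],[4.5,[-4,0,-8],7],[4.5,[-5.5,0.3,-12],11],[4.5,[-7,0.3,-16],15],[4.5,[-8,0.3,-20],17.8],[4.5,[-9.1,0.3,-24.4],17.8],[4.5,[-9.1,0.3,-24.4],17.8],[4.5,[-9.1,0.3,-24.4],17.8]]' 3;python3 -c "
from h import *
plan(448,-305,268,-17)
import pickle
pickle.dump(cam('wrist'),open('w35.pkl','wb'))
save('wrist','w35')
"
```

```text
time_s: 38.3
ee_pos: [445.8, -305.0, 263.6]
ee_rot: [-90.2, 0.3, -17.2]
force: [0.9, 0.1, 0.4]
gripper_width: 45.3
at [ 445.8 -305.   263.6] [-90.15   0.26 -17.15] t 38.3 | shift cm [ 0.21 -0.44  0.07] turn -0.2 | F [0.9 0.1 0.4] w 45.3 q6 -18.3
```

View pics/w35.png

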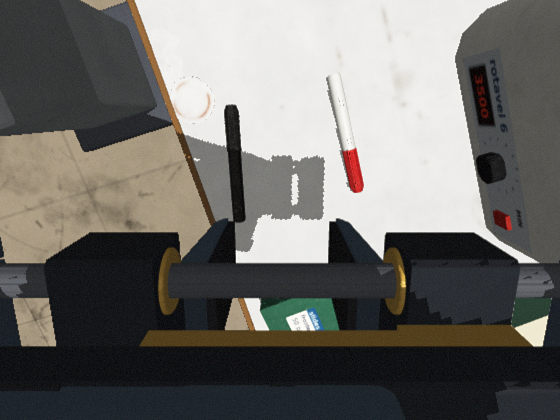

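```bash
python3 - <<'E'
from h import *
import pickle
mm=pickle.load(open('w35.pkl','rb')); i=cv2.imread('pics/w35_full.png')
c,a,lo,hi=seg(i,mm,(215,95,250,222),'near'); g=c+a*(hi-45); print(g); plan(*g,4,-15.1)
c,a,lo,hi=seg(i,mm,(325,130,375,205),'red',True); print('white end',onz('wrist',333,74,8,mm))
E
```

```text
near len 133.4 centre [ 393.6 -283. ] ang 74.33 +end [ 411.6 -218.8] -end [ 375.6 -347.2]
[ 399.43643153 -262.11238784]
at [ 446.1 -304.2  263.9] [-90.16   0.23 -17.06] t 38.35 | shift cm [-5.59 26.    2.73] turn -2.0 | F [ 0.2 -0.2 -0.4] w 45.2 q6 -18.3
red len 50.4 centre [ 522.8 -329.4] ang 87.05 +end [ 524.1 -304.3] -end [ 521.5 -354.6]
white end [ 528.4063395  -219.90605848    8.        ]
```

Same grip on the near pen (45 mm from its cap end).

```bash

python3 -m handwheel '[[4,[-2,4,1],-1],[4,[-4,8,2],-2],[4,[-5.6,12,2.7],-2],[4,[-5.6,16,2.7],-2],[4,[-5.6,20,2.7],-2],[3.5,[-5.6,23,2.7],-2],[3.5,[-5.6,24,2.7],-2],[3.5,[-5.6,24,2.7],-2]]' 3;python3 -c "
from h import *
plan(399.5,-262,4.5,-15.4)"
```

```text
time_s: 39.15
ee_pos: [399.0, -260.8, 23.2]
ee_rot: [-90.1, 0.4, -15.0]
force: [0.1, -0.1, 0.8]
gripper_width: 35.2
at [ 399.  -260.8   23.2] [-90.08   0.4  -14.97] t 39.15 | shift cm [ 0.09  1.87 -0.1 ] turn 0.4 | F [ 0.1 -0.1  0.8] w 35.2 q6 -19.2
```

```bash

python3 -m handwheel '[[3.5,[0.1,1,-0.1],0.4],[3,[0.1,1.9,-0.1],0.4],[2,[0.1,1.9,-0.1],0.4],[0.8,[0.1,1.9,-0.1],0.4],[0.8,[0.1,1.9,-0.1],0.4],[0.8,[0.1,1.9,-0.1],0.4],[0.8,[0.1,1.9,-0.1],0.4],[0.8,[0.1,1.9,-0.1],0.4]]' 3;
python3 -m handwheel '[[0.8,[0,0,0],0],[0.8,[0,-2,0],0],[0.8,[0,-4,0],0],[0.8,[0,-7,0],0],[0.8,[0,-10,0],0],[0.8,[0,-14,0],0],[0.8,[0,-18,0],0],[0.8,[0,-23,0],0],[0.8,[0,-25,0],0],[0.8,[0,-25,0],0]]' 3;python3 -c "
from h import *
plan(530,0,250,2.9)
plan(729,0,250,2.9)
save('wrist','w36')"
```

```text
time_s: 39.95
ee_pos: [399.9, -262.4, 4.6]
ee_rot: [-90.1, 0.3, -15.4]
force: [-0.1, -0.2, 3.8]
gripper_width: 9.5
time_s: 40.95
ee_pos: [402.9, -263.2, 257.8]
ee_rot: [-90.2, -0.0, -15.4]
force: [0.8, 1.3, -0.4]
gripper_width: 9.4
at [ 402.9 -263.2  257.8] [-9.024e+01 -5.000e-02 -1.537e+01] t 40.95 | shift cm [ 5.28  0.66 28.75] turn -18.3 | F [ 0.8  1.3 -0.4] w 9.4 q6 -19.0
at [ 402.9 -263.2  257.8] [-9.024e+01 -5.000e-02 -1.537e+01] t 40.95 | shift cm [24.47  0.65 34.03] turn -18.3 | F [ 0.8  1.3 -0.4] w 9.4 q6 -19.0
```

View pics/w36.png

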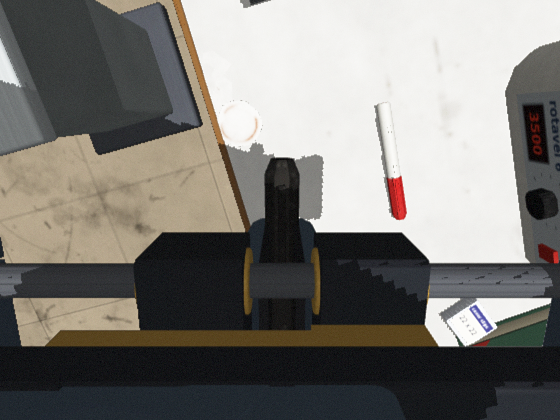

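```bash

python3 -m handwheel '[[0.8,[0.8,0,4.5],-3],[0.8,[1.6,0,9],-6],[0.8,[2.4,0,13.5],-9],[0.8,[3.2,0,18],-12],[0.8,[4,0.2,22.5],-15],[0.8,[5.2,0.5,27],-18.3],[0.8,[9,0.6,29.5],-18.3],[0.8,[13,0.6,31],-18.3],[0.8,[17,0.6,32],-18.3],[0.8,[21,0.6,33],-18.3]]' 3;python3 -c "
from h import *
plan(729,0,235,2.9)"
```

```text
time_s: 42.0
ee_pos: [692.0, 0.7, 244.0]
ee_rot: [-90.1, 0.6, 3.0]
force: [0.6, -0.7, 0.5]
gripper_width: 9.3
at [692.    0.7 244. ] [-90.05   0.58   2.98] t 42.0 | shift cm [ 3.7   0.86 -0.26] turn 0.1 | F [ 0.6 -0.7  0.5] w 9.3 q6 -3.8
```

```bash

python3 -m handwheel '[[0.8,[1.9,0.5,-0.1],0],[0.8,[3.7,1,-0.1],0],[0.8,[3.7,1,-0.1],0],[0.8,[3.7,2,-0.1],0],[0.8,[3.7,2.5,-0.1],0],[0.8,[3.7,3,-0.1],0],[0.8,[3.7,3.5,-0.1],0],[0.8,[3.7,4,-0.1],0],[0.8,[3.7,4.5,-0.1],0],[0.8,[3.7,5,-0.1],0]]' 3;python3 -c "
from h import *
plan(729,1,157,2.9)
save('scene','s37',(250,110,370,210),6)"
```

```text
time_s: 43.0
ee_pos: [728.4, 1.2, 193.8]
ee_rot: [-90.1, 0.6, 3.0]
force: [-0.7, -0.8, 1.7]
gripper_width: 9.2
at [728.4   1.2 193.8] [-90.09   0.55   2.98] t 43.0 | shift cm [ 0.09  3.68 -0.02] turn 0.1 | F [-0.7 -0.8  1.7] w 9.2 q6 -3.7
```

View pics/s37.png

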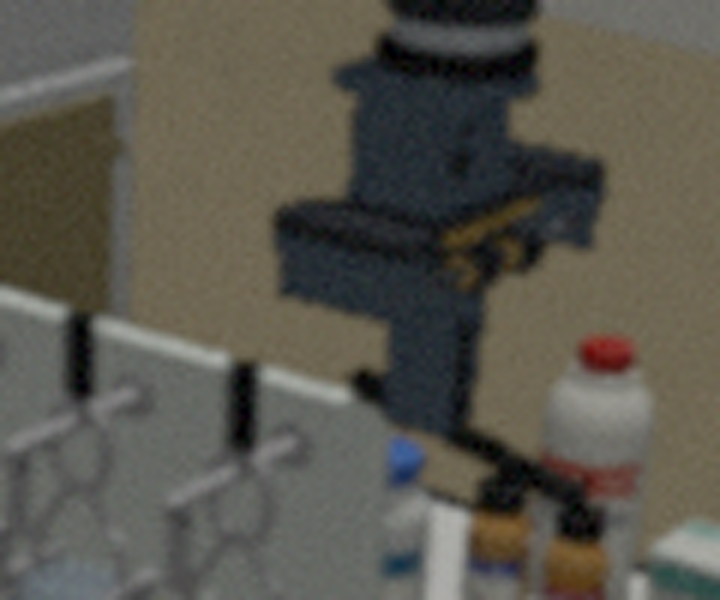

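Rotating as before; continue down.

```bash

python3 -m handwheel '[[0.8,[0,0.5,0],0],[0.8,[0,1,0],0],[0.8,[0,1.5,0],0],[0.8,[0,2,0],0],[0.8,[0,2.5,0],0],[0.8,[0,3,0],0],[0.8,[0,3.5,0],0],[0.8,[0,3.8,0],0],[0.8,[0,3.8,0],0]]' 3;python3 -c "
from h import *
plan(729,-1,225,2.9)
save('wrist','w38');save('scene','s38',(250,110,370,210),6)"
```

```text
time_s: 43.95
ee_pos: [727.4, 1.0, 153.6]
ee_rot: [-90.1, 0.7, 3.0]
force: [1.0, -1.7, -0.6]
gripper_width: 9.2
at [727.4   1.  153.6] [-90.09   0.72   2.98] t 43.95 | shift cm [ 0.06 -7.14 -0.22] turn 0.1 | F [ 1.  -1.7 -0.6] w 9.2 q6 -3.7
```

View pics/s38.png

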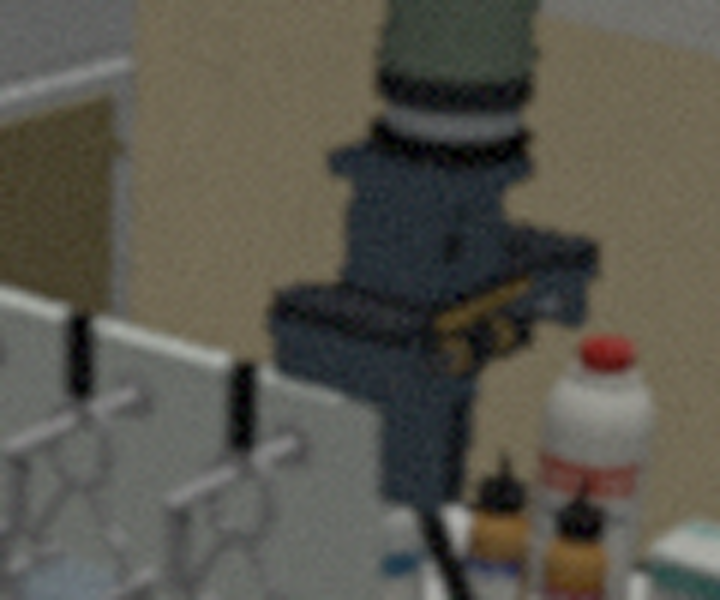

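View pics/w38.png

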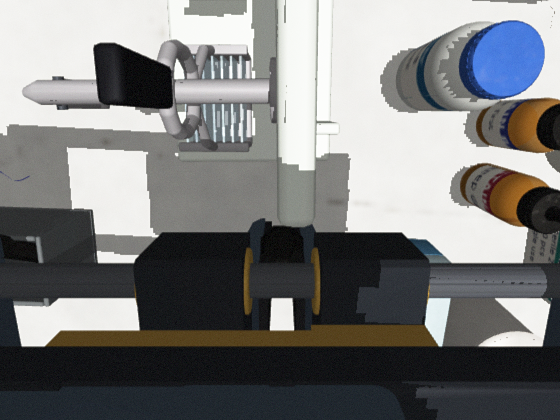

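```bash

python3 -m handwheel '[[0.8,[0,-2,0],0],[0.8,[0,-5,0],0],[0.8,[0,-8,0],0],[0.8,[0,-8,0],0],[0.8,[-4,-8,-1],0],[0.8,[-8,-8,-2],0],[0.8,[-12,-8,-3],0],[0.8,[-16,-8,-4],1],[0.8,[-20,-8,-4.5],2],[0.8,[-24,-8,-4.5],2]]' 3;python3 -c "
from h import *
plan(486.4,-32,195,1)
save('scene','s39',(240,170,340,270),6)"
```

```text
time_s: 45.05
ee_pos: [489.1, -56.5, 236.4]
ee_rot: [-90.1, 0.7, 0.9]
force: [0.5, 0.2, 0.2]
gripper_width: 9.3
at [489.1 -56.5 236.4] [-90.09   0.73   0.92] t 45.05 | shift cm [-0.18  4.14  2.46] turn -0.1 | F [0.5 0.2 0.2] w 9.3 q6 -8.6
```

View pics/s39.png

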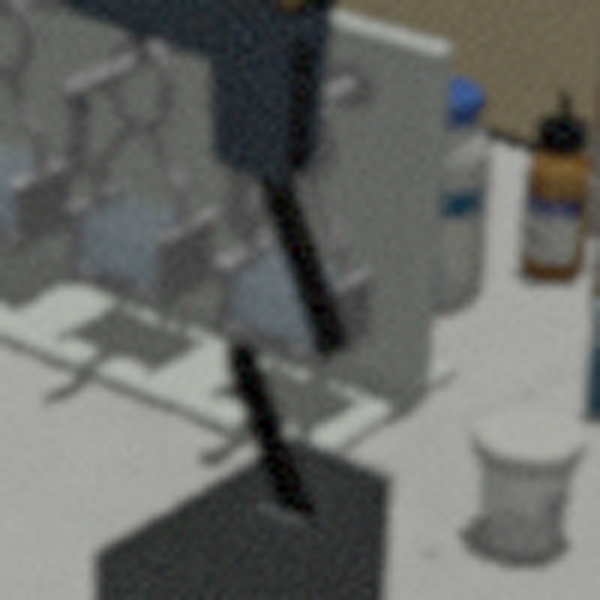

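```bash
python3 - <<'E'
from h import *
p,Rt,s=tool(); n=Rt[:,0]
for q in [(334,350),(282,200)]:
    c,d=ray('scene',240+q[0]/6-.4,170+q[1]/6-.4); X=c+d*((p-c)@n)/(d@n); print((Rt.T@(X-p)).round(1), X.round(1))
E
```

```text
[ -0.   66.  -46.1] [ 481.1 -102.3  170.3]
[  0.    9.2 -15.4] [481.8 -71.5 227.1]
```

```bash
python3 -c "
from h import *
plan(486.4,-20,165,1)"
```

```text
at [481.7 -56.1 236.2] [-90.06   1.21   0.94] t 45.1 | shift cm [0.68 7.1  3.61] turn -0.1 | F [-7.9  0.3 -1.9] w 9.1 q6 -8.7
```

```bash

python3 -m handwheel '[[0.8,[0.3,2,2],0],[0.8,[0.6,4,3.6],0],[0.8,[0.6,6,3.6],0],[0.8,[0.6,7,3.6],0],[0.8,[0.6,7,3.6],0],[0.8,[0.6,7,3.6],0]]' 3; python3 -c "
from h import *
plan(486.4,-20,101,1)
p,Rt,s=tool()
print('tip', (p+Rt@np.array([0,66,-46])).round(1))
save('wrist','w40'); save('scene','s40',(240,170,340,270),6)"
```

```text
time_s: 45.7
ee_pos: [486.1, -20.2, 166.4]
ee_rot: [-90.1, 1.2, 0.9]
force: [0.6, -0.7, -0.3]
gripper_width: 9.7
at [486.1 -20.2 166.4] [-90.06   1.18   0.92] t 45.7 | shift cm [0.17 6.54 0.03] turn -0.1 | F [ 0.6 -0.7 -0.3] w 9.7 q6 -4.5
tip [485.5 -66.3 100.5]
```

View pics/s40.png

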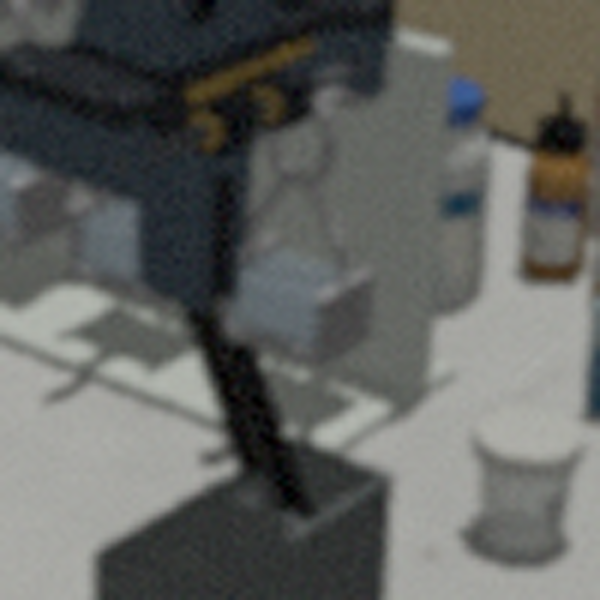

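View pics/w40.png

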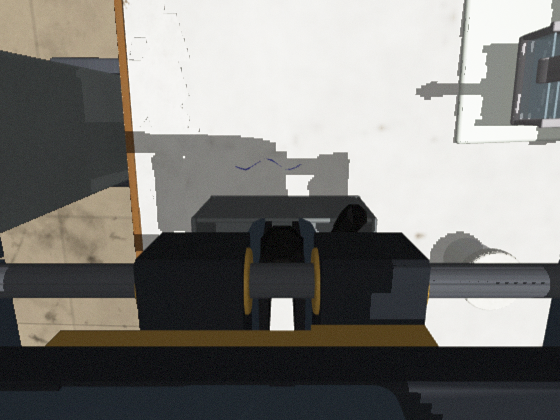

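```bash

python3 -m handwheel '[[0.8,[0.1,1.5,0],0],[0.8,[0.1,3,0],0],[0.8,[0.1,4.5,0],0],[0.8,[0.1,5.5,0],0],[0.8,[0.1,6.4,0],0],[0.8,[0.1,6.4,0],0]]' 3;python3 -c "
from h import *
plan(486.4,-58,92,1)
save('scene','s41',(240,190,340,290),6)"
```

```text
time_s: 46.4
ee_pos: [486.0, -20.6, 102.4]
ee_rot: [-90.1, 1.2, 0.9]
force: [-0.5, -0.7, 1.4]
gripper_width: 9.4
at [486.  -20.6 102.4] [-90.08   1.16   0.91] t 46.4 | shift cm [ 0.    1.05 -3.74] turn -0.1 | F [-0.5 -0.7  1.4] w 9.4 q6 -4.4
```

View pics/s41.png

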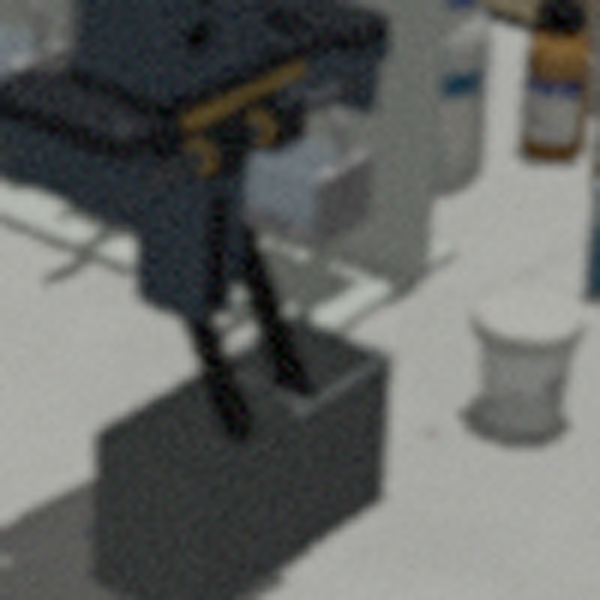

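```bash

python3 -m handwheel '[[0.8,[0,0,-0.8],0],[0.8,[0,0,-1.6],0],[0.8,[0,0.2,-2.4],0],[0.8,[0,0.4,-3.1],0],[0.8,[0,0.6,-3.8],0],[0.8,[0,0.6,-4],0],[0.8,[0,0.6,-4],0]]' 3;python3 -c "
from h import *
plan(486.4,-58,92,1)
save('scene','s42',(240,190,340,290),6)"
```

```text
time_s: 47.15
ee_pos: [486.7, -61.0, 96.8]
ee_rot: [-90.1, 1.1, 0.9]
force: [0.3, 0.6, 0.4]
gripper_width: 9.5
at [486.7 -61.   96.8] [-90.08   1.13   0.87] t 47.15 | shift cm [-0.01  0.48  0.3 ] turn -0.1 | F [0.3 0.6 0.4] w 9.5 q6 -9.0
```

View pics/s42.png

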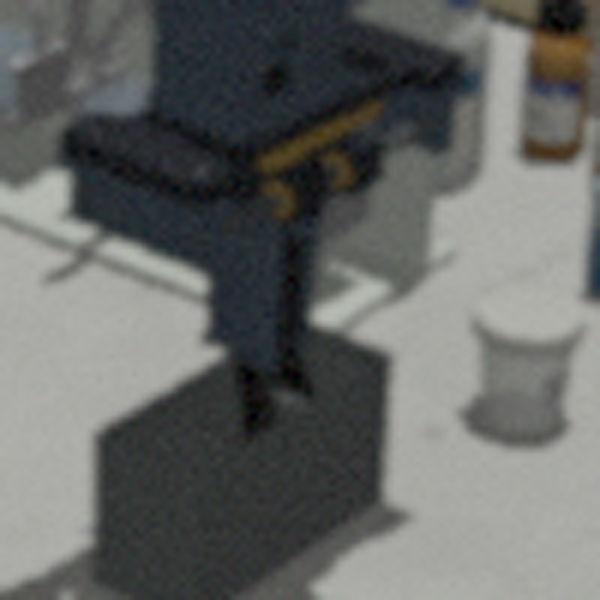

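Upright in cell 2. Release narrowly and rise.

```bash

python3 -m handwheel '[[1.5,[0,0,0],0],[2,[0,0,0],0],[2.5,[0,0,0],0],[2.5,[0,0,0],0],[2.5,[0,-1,0],0],[2.5,[0,-4,0],0],[2.5,[0,-8,0],0],[2.5,[0,-12,0],0],[2.5,[0,-16,0],0],[2.5,[0,-16,0],0]]' 3;python3 -c "
from h import *
plan(448,-305,268,-17)
save('scene','s43',(240,190,340,290),6)"
```

```text
time_s: 48.2
ee_pos: [493.0, -60.9, 263.4]
ee_rot: [-90.2, 0.4, 0.9]
force: [0.7, -1.1, -0.3]
gripper_width: 25.0
at [493.  -60.9 263.4] [-90.19   0.39   0.89] t 48.2 | shift cm [ -4.88  -0.35 -24.34] turn 17.9 | F [ 0.7 -1.1 -0.3] w 25.0 q6 -9.0
```

View pics/s43.png

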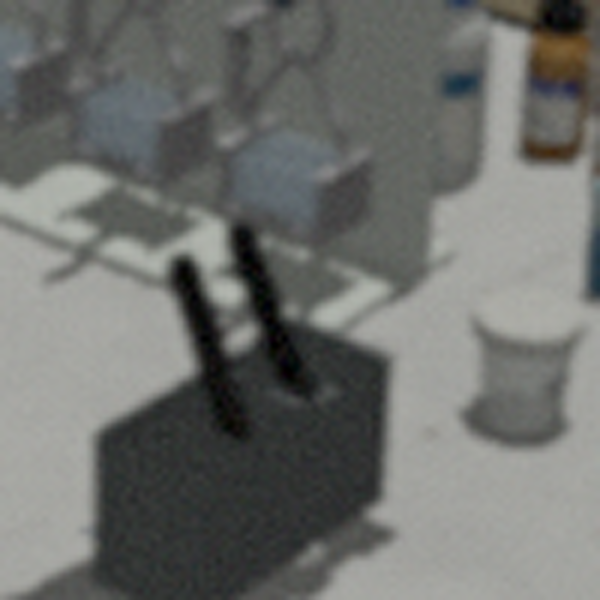

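```bash
python3 -c "
from h import *
plan(526,-330,240,-3)"
python3 -m handwheel '[[3,[0,0,-4],1],[3,[1,0.5,-8],2],[3,[2,1,-12],3],[3,[2.5,1.5,-16],3.9],[3,[3,2,-20],3.9],[3,[3.3,2.3,-24],3.9],[3,[3.4,2.3,-26.9],3.9],[3,[3.4,2.3,-26.9],3.9],[3,[3.4,2.3,-26.9],3.9]]' 3;python3 -c "
from h import *
plan(526,-330,240,-3)
import pickle
pickle.dump(cam('wrist'),open('w44.pkl','wb'))
save('wrist','w44')"
```

```text
at [491.4 -60.7 260.3] [-90.14   0.71   0.89] t 48.25 | shift cm [  3.07   2.06 -26.98] turn 3.9 | F [ 0.9 -0.1 -1.6] w 25.4 q6 -9.0
time_s: 49.15
ee_pos: [528.6, -328.9, 236.1]
ee_rot: [-90.1, 0.8, -3.1]
force: [0.8, -0.1, -0.2]
gripper_width: 29.8
at [ 528.6 -328.9  236.1] [-90.07   0.84  -3.08] t 49.15 | shift cm [-0.25 -0.39 -0.12] turn -0.1 | F [ 0.8 -0.1 -0.2] w 29.8 q6 -29.5
```

View pics/w44.png

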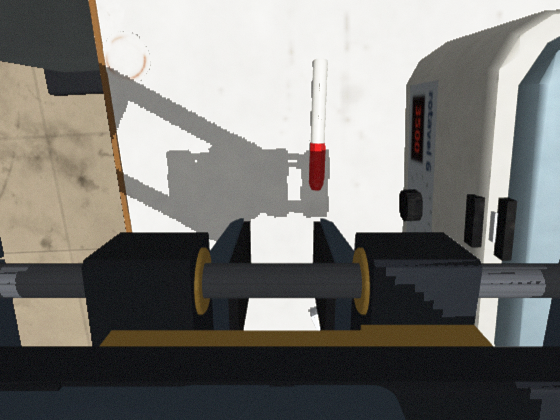

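```bash
python3 - <<'E'
from h import *
import pickle
mm=pickle.load(open('w44.pkl','rb')); i=cv2.imread('pics/w44_full.png')
c,a,lo,hi=seg(i,mm,(295,130,345,205),'red',True)
print('w end',onz('wrist',320,59,8,mm),'mid white',onz('wrist',319,100,8,mm),'cap end',onz('wrist',316.5,190,8,mm))
E
python3 -c "
import cv2
i=cv2.imread('pics/w44_full.png')[45:200,270:370]
cv2.imwrite('pics/w44z.png',cv2.resize(i,None,fx=3.8,fy=3.8,interpolation=cv2.INTER_CUBIC))"
```

```text
red len 49.7 centre [ 562.4 -321.4] ang 85.87 +end [ 564.2 -296.6] -end [ 560.6 -346.2]
w end [ 569.42054873 -212.80563007    8.        ] mid white [ 567.19056837 -252.53433672    8.        ] cap end [ 561.53674282 -347.31630811    8.        ]
```

View pics/w44z.png

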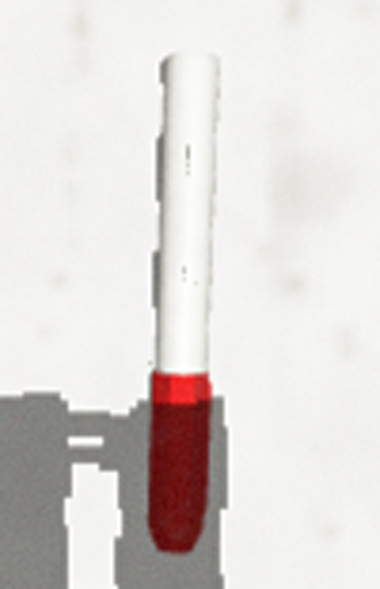

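```bash
python3 - <<'E'
from h import *
import pickle
mm=pickle.load(open('w44.pkl','rb'))
for q in [(374,181),(380,185),(430,190),(470,187)]:
    print('top',q,[onz('top',*q,z).round(0)[:2].tolist() for z in (0,60,150)])
for q in [(406,100),(404,150),(403,220),(410,75)]:
    print('wr',q,[onz('wrist',*q,z,mm).round(0)[:2].tolist() for z in (0,60,100,150)])
E
```

```text
top (374, 181) [[683.0, -217.0], [669.0, -204.0], [648.0, -185.0]]
top (380, 185) [[671.0, -234.0], [657.0, -221.0], [637.0, -200.0]]
top (430, 190) [[655.0, -384.0], [642.0, -364.0], [623.0, -334.0]]
top (470, 187) [[663.0, -505.0], [650.0, -480.0], [630.0, -442.0]]
wr (406, 100) [[659.0, -257.0], [640.0, -258.0], [628.0, -258.0], [613.0, -259.0]]
wr (404, 150) [[658.0, -310.0], [640.0, -303.0], [627.0, -298.0], [612.0, -292.0]]
wr (403, 220) [[659.0, -389.0], [640.0, -370.0], [628.0, -357.0], [613.0, -342.0]]
wr (410, 75) [[662.0, -233.0], [643.0, -237.0], [631.0, -240.0], [615.0, -243.0]]
```

```bash
python3 -c "
from h import *
plan(546,-258,60,-3.8)"
python3 -m handwheel '[[9,[0.8,3,1],0],[9,[1.6,6,3],0.4],[9,[1.9,9,5],0.7],[9,[1.9,12,7],0.7],[9,[1.9,15,7.2],0.7],[9,[1.9,17.5,7.2],0.7],[9,[1.9,17.5,7.2],0.7],[9,[1.9,17.5,7.2],0.7]]' 3;python3 -c "
from h import *
plan(546,-258,4.5,-3.8)
save('wrist','w45')"
```

```text
at [ 528.7 -328.3  236.6] [-90.09   0.81  -3.02] t 49.2 | shift cm [ 1.6  17.63  7.14] turn 0.8 | F [0.1 0.3 0.7] w 30.3 q6 -29.5
time_s: 50.0
ee_pos: [549.2, -256.6, 61.8]
ee_rot: [-90.1, 0.8, -3.6]
force: [0.0, 0.5, 0.5]
gripper_width: 89.2
at [ 549.2 -256.6   61.8] [-90.09   0.81  -3.65] t 50.0 | shift cm [-0.23  5.73 -0.15] turn 0.2 | F [0.  0.5 0.5] w 89.2 q6 -22.0
```

View pics/w45.png

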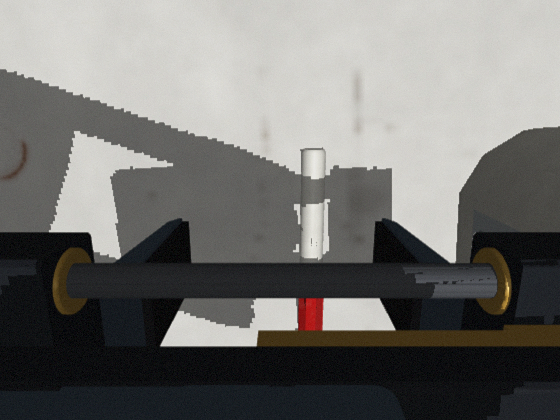

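```bash

python3 -m handwheel '[[9,[-0.2,3,-0.1],0],[9,[-0.2,5,-0.1],0],[9,[-0.2,5.7,-0.1],0],[9,[-0.2,5.7,-0.1],0]]' 3
python3 -m handwheel '[[6,[0,0,0],0],[4,[0,0,0],0],[2,[0,0,0],0],[0.8,[0,0,0],0],[0.8,[0,0,0],0],[0.8,[0,0,0],0],[0.8,[0,0,0],0],[0.8,[0,0,0],0],[0.8,[0,0,0],0],[0.8,[0,0,0],0]]' 3;python3 -c "
from h import *
save('wrist','w46')"
```

```text
time_s: 50.45
ee_pos: [547.4, -258.3, 6.2]
ee_rot: [-90.2, 0.7, -3.7]
force: [-0.1, -0.8, -0.6]
gripper_width: 90.2
time_s: 51.45
ee_pos: [547.3, -258.3, 6.2]
ee_rot: [-90.1, 0.7, -3.7]
force: [-0.9, -0.3, -0.4]
gripper_width: 14.6
```

View pics/w46.png

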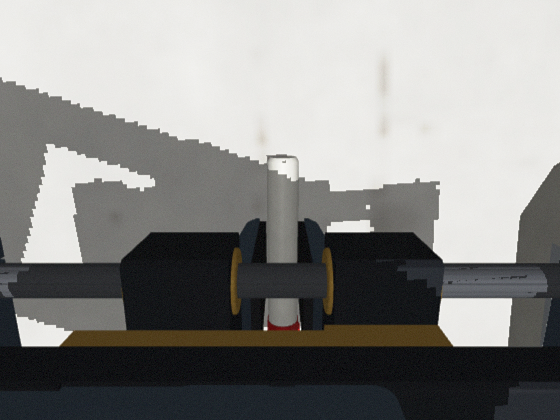

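```bash

python3 -m handwheel '[[0.8,[0,0,0],0],[0.8,[0,-2,0],0],[0.8,[0,-4,0],0],[0.8,[0,-7,0],0],[0.8,[0,-10,0],0],[0.8,[0,-14,0],0],[0.8,[0,-18,0],0],[0.8,[0,-22,0],0],[0.8,[0,-24.5,0],0],[0.8,[0,-24.5,0],0]]' 3;python3 -c "
from h import *
plan(560,0,250,2.9)
plan(729,0,250,2.9)
save('wrist','w47');save('scene','s47')"
```

```text
time_s: 52.5
ee_pos: [551.9, -258.7, 255.6]
ee_rot: [-90.3, 0.2, -3.7]
force: [-0.3, 0.1, -0.8]
gripper_width: 14.9
at [ 551.9 -258.7  255.6] [-90.33   0.22  -3.68] t 52.5 | shift cm [-0.85  0.41 25.87] turn -6.6 | F [-0.3  0.1 -0.8] w 14.9 q6 -22.2
at [ 551.9 -258.7  255.6] [-90.33   0.22  -3.68] t 52.5 | shift cm [16.01  0.34 26.95] turn -6.6 | F [-0.3  0.1 -0.8] w 14.9 q6 -22.2
```

View pics/s47.png

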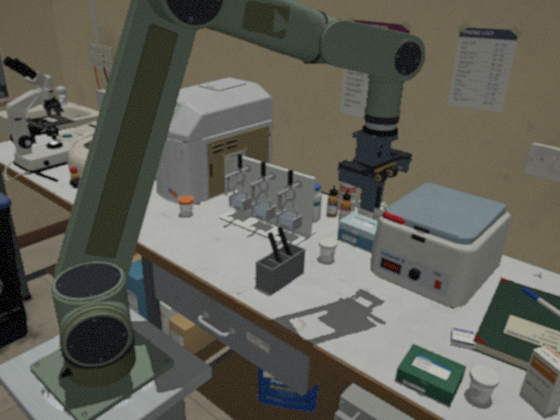

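View pics/w47.png

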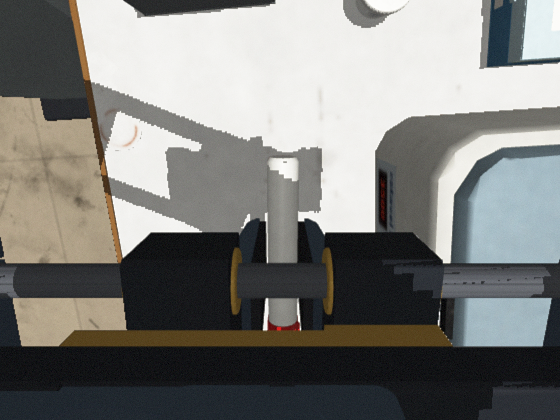

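```bash

python3 -m handwheel '[[0.8,[-0.2,0,4.5],-1],[0.8,[-0.4,0,9],-2],[0.8,[-0.6,0,13.5],-3],[0.8,[-0.6,0,18],-4],[0.8,[-0.6,0.2,22],-5],[0.8,[1,0.3,25.5],-6.6],[0.8,[5,0.3,26.2],-6.6],[0.8,[9,0.3,26.5],-6.6],[0.8,[12.5,0.3,26.8],-6.6],[0.8,[14,0.3,26.9],-6.6]]' 3;python3 -c "
from h import *
plan(729,0,235,2.9)"
```

```text
time_s: 53.6
ee_pos: [708.4, 2.1, 241.1]
ee_rot: [-90.0, 1.0, 3.0]
force: [0.1, 0.8, -0.5]
gripper_width: 15.0
at [708.4   2.1 241.1] [-90.04   0.98   2.96] t 53.6 | shift cm [ 2.06  0.57 -0.32] turn 0.1 | F [ 0.1  0.8 -0.5] w 15.0 q6 -3.7
```

```bash

python3 -m handwheel '[[0.8,[1,0.5,-0.2],0],[0.8,[2.1,0.8,-0.2],0],[0.8,[2.1,1,-0.2],0],[0.8,[2.1,1.7,-0.2],0],[0.8,[2.1,2.2,-0.2],0],[0.8,[2.1,2.7,-0.2],0],[0.8,[2.1,3.2,-0.2],0],[0.8,[2.1,3.7,-0.2],0],[0.8,[2.1,4.2,-0.2],0],[0.8,[2.1,4.7,-0.2],0]]' 3;python3 -c "
from h import *
plan(729,1,157,2.9)
save('scene','s48',(250,110,370,210),6)"
python3 -m handwheel '[[0.8,[0,0.5,0],0],[0.8,[0,1,0],0],[0.8,[0,1.5,0],0],[0.8,[0,2,0],0],[0.8,[0,2.5,0],0],[0.8,[0,3,0],0],[0.8,[0,3.5,0],0],[0.8,[0,3.8,0],0],[0.8,[0,3.8,0],0]]' 3;python3 -c "
from h import *
plan(729,-1,225,2.9)
save('wrist','w49');save('scene','s49',(250,110,370,210),6)"
```

```text
time_s: 54.6
ee_pos: [728.6, 0.9, 193.7]
ee_rot: [-90.1, 1.0, 2.9]
force: [-0.9, -0.7, -0.2]
gripper_width: 14.9
at [728.6   0.9 193.7] [-90.06   0.96   2.95] t 54.6 | shift cm [0.11 3.67 0.01] turn 0.0 | F [-0.9 -0.7 -0.2] w 14.9 q6 -3.7
time_s: 55.55
ee_pos: [727.3, 0.8, 153.7]
ee_rot: [-90.1, 1.1, 3.0]
force: [0.1, -1.3, -0.1]
gripper_width: 14.9
at [727.3   0.8 153.7] [-90.06   1.12   2.95] t 55.55 | shift cm [ 0.02 -7.13 -0.19] turn 0.1 | F [ 0.1 -1.3 -0.1] w 14.9 q6 -3.7
```

View pics/s48.png

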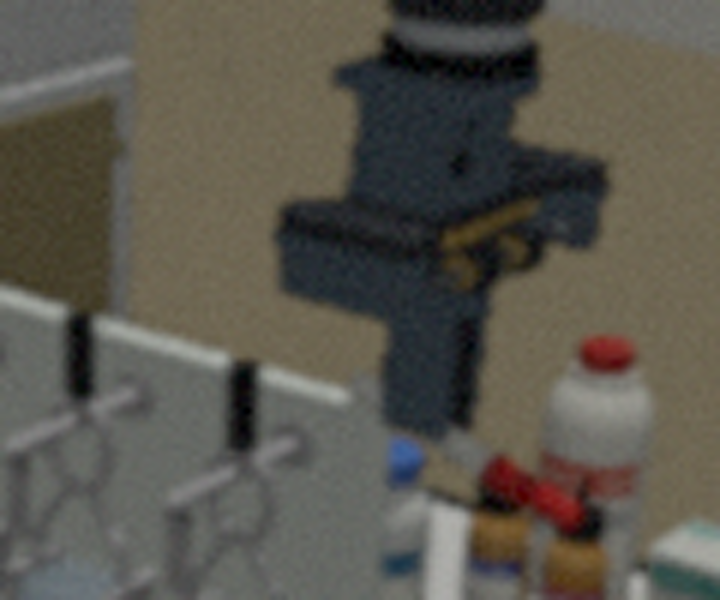

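View pics/s49.png

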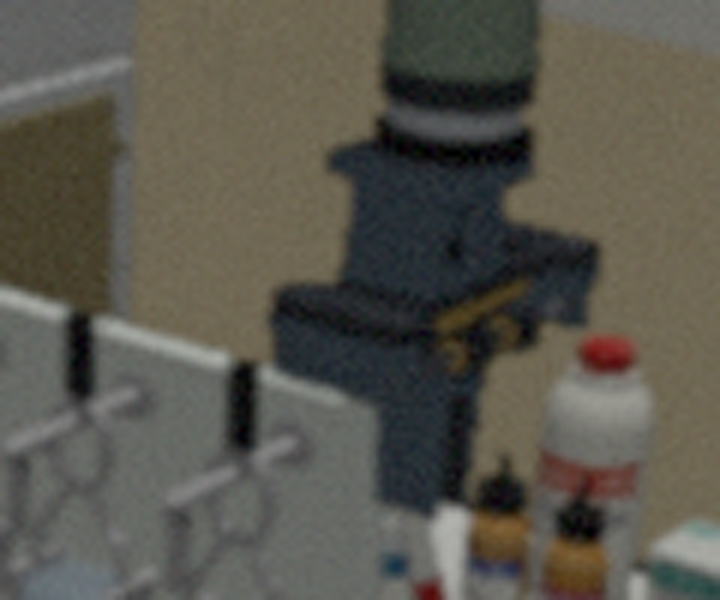

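View pics/w49.png

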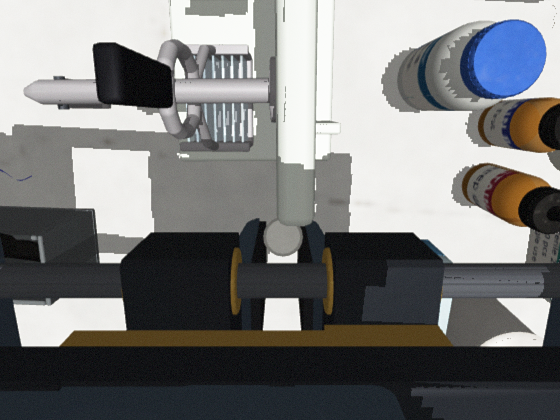

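Very steep now, still held. Lift and bring toward cell 1, then measure the tip.

```bash

python3 -m handwheel '[[0.8,[0,-2,0],0],[0.8,[0,-5,0],0],[0.8,[0,-8,0],0],[0.8,[0,-8,0],0],[0.8,[-4,-8,-1],0],[0.8,[-8,-8,-1],0],[0.8,[-12,-8,-1],0],[0.8,[-16,-8,-1],1],[0.8,[-20,-8,-1],2],[0.8,[-24,-8,-1],2]]' 3
python3 -m handwheel '[[0.8,[-2,0,0],0],[0.8,[-4.4,0,0],0],[0.8,[-4.4,0,0],0],[0.8,[-4.4,0,0],0]]' 3
python3 -c "
from h import *
plan(441.7,-32,195,1)
save('scene','s50',(220,150,320,250),6)
p,Rt,s=tool();print(p)"
```

```text
time_s: 56.65
ee_pos: [487.7, -21.2, 238.2]
ee_rot: [-90.1, 1.1, 0.9]
force: [-0.5, -0.3, 0.2]
gripper_width: 14.8
time_s: 57.05
ee_pos: [443.9, -21.7, 239.1]
ee_rot: [-90.1, 1.0, 0.9]
force: [-0.1, -0.8, -0.2]
gripper_width: 14.7
at [443.9 -21.7 239.1] [-90.06   1.04   0.93] t 57.05 | shift cm [-0.16  4.41 -1.02] turn -0.1 | F [-0.1 -0.8 -0.2] w 14.7 q6 -5.1
[444.49115659 -21.76124949 238.98936114]
```

View pics/s50.png

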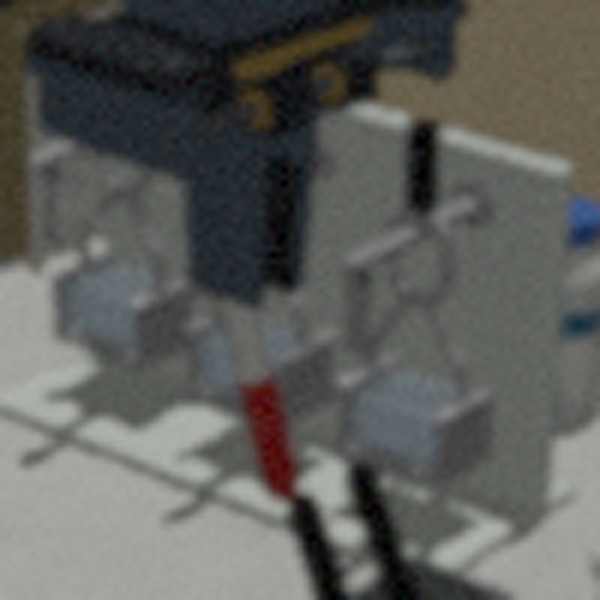

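```bash
python3 - <<'E'
from h import *
p,Rt,s=tool(); n=Rt[:,0]
for q in [(282,492),(248,325)]:
    c,d=ray('scene',220+q[0]/6-.4,150+q[1]/6-.4); X=c+d*((p-c)@n)/(d@n); print((Rt.T@(X-p)).round(1), X.round(1))
E
```

```text
[ -0.   86.4 -21.2] [443.3 -43.1 152.7]
[ 0.  17.8 -0.1] [444.2 -21.9 221.2]
```

```bash

python3 -m handwheel '[[0.8,[-0.2,2,-1],0],[0.8,[-0.2,4,-1.8],0],[0.8,[-0.2,6,-1.8],0],[0.8,[-0.1,6.5,-1.8],0],[0.8,[-0.1,6.5,-1.8],0]]' 3; python3 -c "
from h import *
plan(441.7,-39,111,1)
save('scene','s51',(220,190,320,290),6);save('wrist','w51')"
```

```text
time_s: 57.6
ee_pos: [443.1, -39.8, 173.3]
ee_rot: [-90.0, 1.1, 0.9]
force: [-1.0, -0.2, -0.7]
gripper_width: 14.9
at [443.1 -39.8 173.3] [-90.04   1.14   0.94] t 57.6 | shift cm [-0.02  6.23  0.08] turn -0.1 | F [-1.  -0.2 -0.7] w 14.9 q6 -7.3
```

View pics/s51.png

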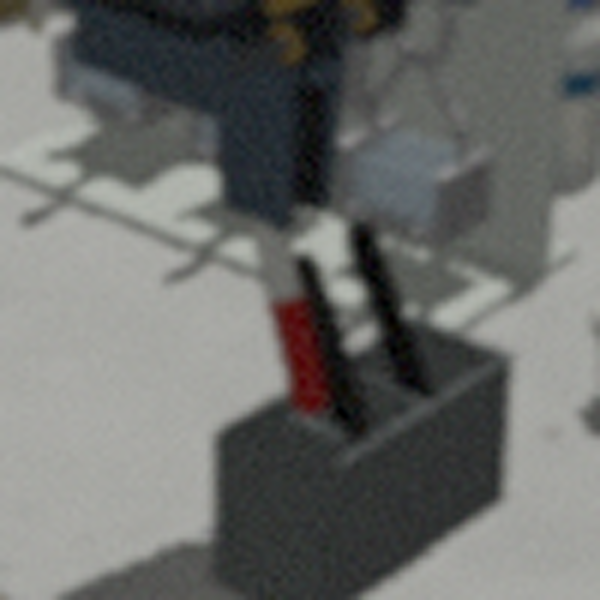

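View pics/w51.png

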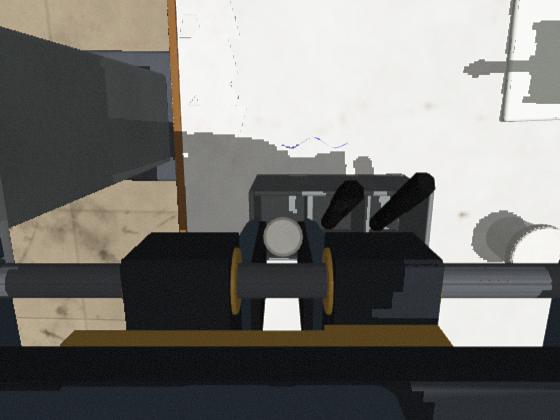

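```bash

python3 -m handwheel '[[0.8,[-0.1,1.5,0],0],[0.8,[-0.1,3,0],0],[0.8,[-0.1,4.5,0],0],[0.8,[-0.1,5.5,0],0],[0.8,[-0.1,6.2,0],0],[0.8,[-0.1,6.4,-0.5],0],[0.8,[-0.1,6.6,-1],0],[0.8,[-0.1,6.8,-1.6],0],[0.8,[-0.1,7,-2],0],[0.8,[-0.1,7,-2],0]]' 3;python3 -c "
from h import *
plan(441.7,-58,105,1)
save('scene','s52',(220,190,320,290),6)"
```

```text
time_s: 58.7
ee_pos: [442.0, -60.5, 104.7]
ee_rot: [-90.1, 1.0, 0.9]
force: [-0.9, -0.0, 0.7]
gripper_width: 15.3
at [442.  -60.5 104.7] [-90.07   0.96   0.89] t 58.7 | shift cm [-0.02 -0.03  0.26] turn -0.1 | F [-0.9 -0.   0.7] w 15.3 q6 -9.8
```

View pics/s52.png

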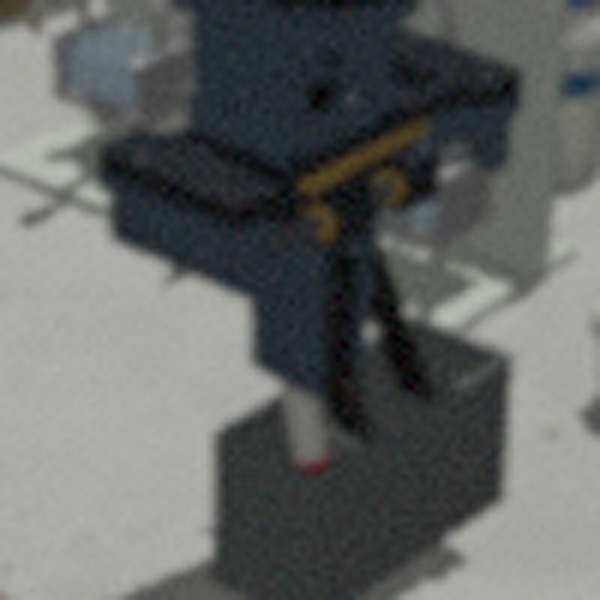

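Inside cell 1 and upright; release and rise.

```bash

python3 -m handwheel '[[1.8,[0,0,0],0],[2.4,[0,0,0],0],[2.8,[0,0,0],0],[2.8,[0,0,0],0],[2.8,[0,-1,0],0],[2.8,[0,-4,0],0],[2.8,[0,-8,0],0],[2.8,[0,-12,0],0],[2.8,[0,-16,0],0],[2.8,[0,-20,0],0]]' 3
python3 -m handwheel '[[2.8,[-3,0,-3],0],[2.8,[-6,-1,-7],0],[2.8,[-8,-3,-11],0],[2.8,[-8,-5,-15],0],[2.8,[-8,-5,-19],0],[2.8,[-8,-5,-23],0],[2.8,[-8,-5,-23],0],[2.8,[-8,-5,-23],0]]' 3
python3 -c "
from h import *
plan(441.7,-58,105,1)
save('scene','s53',(190,130,390,280),4);save('top','t53',(140,130,460,300),2.4)"
```

```text
time_s: 59.75
ee_pos: [444.9, -59.9, 307.3]
ee_rot: [-90.1, 0.9, 0.9]
force: [2.1, -0.3, 0.6]
gripper_width: 27.9
time_s: 60.55
ee_pos: [369.1, -291.2, 359.1]
ee_rot: [-90.0, 0.9, 0.8]
force: [-0.1, -0.8, 0.3]
gripper_width: 27.9
at [ 369.1 -291.2  359.1] [-90.03   0.91   0.82] t 60.55 | shift cm [ 8.   25.27 23.23] turn -0.2 | F [-0.1 -0.8  0.3] w 27.9 q6 -40.1
```

View pics/s53.png

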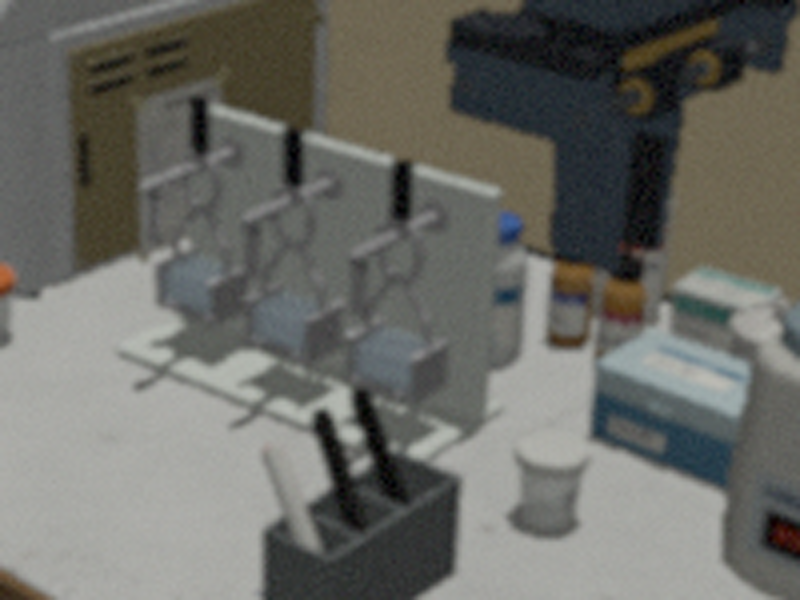

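View pics/t53.png

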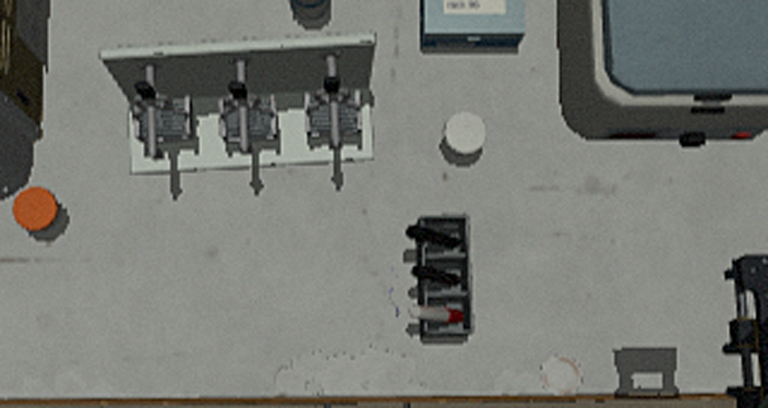

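```bash
python3 -c "
from h import *
for s,t in [((268,448),(412,312)),((320,415),(414,270)),((360,395),(410,231))]:
    print(tri([('scene',190+s[0]/4,130+s[1]/4),('top',140+t[0]/2.4,130+t[1]/2.4)]).round(0))
job.job_done(); print(state()['time_s'])
"
```

```text
[440. -16. 114.]
[486. -19. 121.]
[531. -15. 117.]
the job is handed in; nothing more can be done
the job is handed in; nothing more can be done
```

The bench is cleared and the job is handed in, at about 60.6 s of the 210 s allowed. It reports no verdict, so what follows rests on my own last pictures.

- **Racks:** all three hang right way up, one to a peg (the left rack on peg_1, the middle on peg_2, the right on peg_3). Each eye was pushed well past the flap hinge, to about 37 mm from the panel. The last scene picture shows the three flaps hanging down in front of the eyes.
- **Markers:** three lay on the bench, two black and one white with a red cap, and each now stands in its own cell. The moves could not tilt the hand, so I held each pen at 3 N and turned it by pressing its short end against the right end of the drying stand's panel. I then straightened it against the cell wall before letting go.
- **Pen lean:** the pens lean roughly 25° within their cells, with tops measured at 114 to 121 mm above the bench. I took this as the normal slack of the holder.
- **Other events:** my first try at letting a pen droop failed; it dropped about 40 mm back onto the bench and was picked up again. The red pen had been knocked about 40 mm aside before I reached it, which I saw and corrected for.
- **Not moved:** a blue pen on the green mat was left alone. The three markers were already accounted for, so I took it as scenery.
- **Other checks:** both specimen cups are upright, the gripper touches nothing, and the wrist readings stayed within about 10 N. The top camera sits about 5 mm off the wrist camera in y, so I worked from the wrist camera.

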